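Load the insect plates from the slotted store into the reading rack

TASK

Lift the lid off the grey storage box by its knob and lay it flat on the bench, knob up. Then slide every specimen plate (two to four of them) up out of the box's slots and stand each fully down in a slot of its own in the blue reading rack, roughly centred across the rack's width; when all are there, put the lid back square on the box so that it covers it, and last of all throw the lamp switch fully over. Leave the jar, the dish and the forceps alone.

Things in the scene. Friction and masses are not known exactly. Their poses are not given: they have to be found in the camera images.
- box: Grey plastic storage box fixed to the bench, open-topped under its lid: outside 108 (x) x 214 (y) mm, walls 5 mm, rim 124 mm above the bench. Origin: centre of its underside, on the bench; z up. Inside, four slots across it, centred at y = -66, -22, +22, +66 mm (pitch 44), each 12 mm wide in y; slot floor 8 mm and top of the black slot dividers 48 mm above the bench; above that the inside is open.
- lid: Loose flat aluminium lid of the box, 140 (x) x 244 (y) x 6 mm, 250 g or so, with an upright round black knob in the middle, 32 mm in diameter and 34 mm tall. Origin: centre of its underside; z up through the knob (knob from 6 to 40 mm above the origin). Starts on the rim of the box, its long side along the box's long side. Nothing locates it: it just lies on the rim and overhangs it by about 15 mm all round. It can be knocked aside.
- rack: Dark blue reading rack fixed to the bench: 84 (x) x 252 (y) mm, with four slots across it open at both ends, centred at y = -78, -26, +26, +78 mm (pitch 52), each 14 mm wide in y. Slot floor 10 mm above the bench; between the slots are 38 mm wide ridges with rounded tops that lead a plate in, crests 61 mm above the bench. Origin: centre of its underside, on the bench; z up.
- switch (a joint): Angle in rad of the lamp switch, a toggle lever on a small grey block: it reads near 0 when off, leaning to -x of its base, and 1.0 when thrown fully over to +x of its base. It turns stiffly and stays where it is left.
- switch_tip (a point): Top end of the switch lever, which is about 80 mm long, pivoted 22 mm above the bench over the middle of its block.
- switch_base: Block of the lamp switch, fixed to the bench. Origin: centre of its underside; the lever swings from its -x side to its +x side.
- plate0: White rigid specimen plate, 80 (x, width) x 8 (y, thickness) x 110 (z, height) mm, about 60 g, with small dark insects on both faces. Origin: centre of its lower edge; z up when standing. Starts standing in one slot of the box with its top edge 118 mm above the bench, 6 mm below the box's rim. May be absent.
- plate1: White rigid specimen plate, 80 (x, width) x 8 (y, thickness) x 110 (z, height) mm, about 60 g, with small dark insects on both faces. Origin: centre of its lower edge; z up when standing. Starts standing in one slot of the box with its top edge 118 mm above the bench, 6 mm below the box's rim. May be absent.
- plate2: White rigid specimen plate, 80 (x, width) x 8 (y, thickness) x 110 (z, height) mm, about 60 g, with small dark insects on both faces. Origin: centre of its lower edge; z up when standing. Starts standing in one slot of the box with its top edge 118 mm above the bench, 6 mm below the box's rim. May be absent.
- plate3: White rigid specimen plate, 80 (x, width) x 8 (y, thickness) x 110 (z, height) mm, about 60 g, with small dark insects on both faces. Origin: centre of its lower edge; z up when standing. Starts standing in one slot of the box with its top edge 118 mm above the bench, 6 mm below the box's rim. May be absent.
- jar: Bystander: closed jar, 60 mm in diameter, 110 mm tall. Origin: centre of its underside. To be left alone.
- dish: Bystander: white bowl, 90 mm in diameter, 22 mm tall. Origin: centre of its underside. To be left alone.
- forceps: Bystander: steel forceps lying on the bench, 140 mm long (x), 16 mm wide, 10 mm tall. Origin: centre of the underside. To be left alone.
Things that resemble listed ones, but are neither listed nor needed, are in the scene too. What is shaped like the switch_base but orange is not meant.

How it is judged:
On the way, in this order (a step that is already met when the one before it is completed fails the run):
1. the lid lies flat on the bench, knob up, let go (height (world z) of lid below 0.015 m and angle between lid's own z axis and vertical below 0.1 rad and linear speed of lid below 0.03 m/s and contact force between the fingers and lid below 0.1 N), for 0.2 s.
2. every plate stands fully down in a slot of the rack (x of plate0 in the frame of rack between -0.03 and 0.03 m and y of plate0 in the frame of rack between -0.1 and 0.1 m and z of each of plate0, plate1, plate2, plate3 in the frame of rack below 0.018 m and angle between each of plate0, plate1, plate2, plate3's own z axis and vertical below 0.3 rad and linear speed of each of plate0, plate1, plate2, plate3 below 0.03 m/s and x of plate1 in the frame of rack between -0.03 and 0.03 m and y of plate1 in the frame of rack between -0.1 and 0.1 m and x of plate2 in the frame of rack between -0.03 and 0.03 m and y of plate2 in the frame of rack between -0.1 and 0.1 m and x of plate3 in the frame of rack between -0.03 and 0.03 m and y of plate3 in the frame of rack between -0.1 and 0.1 m), for 0.2 s.
3. the lid is back on the box, square and covering it (horizontal distance between lid and box below 0.015 m and angle between the y axis of lid and the y axis of box, either way round below 0.1 rad and z of lid in the frame of box between 0.118 and 0.132 m and angle between lid's own z axis and vertical below 0.06 rad and linear speed of lid below 0.03 m/s), for 0.2 s.
4. the lamp switch is thrown over (value of joint switch above 0.8 rad), for 0.1 s.
At the end, for the whole second after the job is handed in: Each plate at rest in a rack slot: underside within 8 mm of the slot floor, lean under 0.3 rad, within 30 mm of the middle of the rack's width. Lid level at rest on the box: centres within 15 mm, sides parallel within 0.1 rad. Switch above 0.8 (all of step 2 and all of step 3 and value of joint switch above 0.8 rad); the robot touches nothing.
It fails at once if the jar, dish or forceps is moved more than 30 mm (distance of any of jar, dish, forceps from where it was at the start of the episode above 0.03 m).
Of plate0, plate1, plate2, plate3 only 2 to 4 are there at a start; the rules pass over those that are not, and their reading is None.
At some moment in a run one of lid may be knocked a few centimetres aside while the robot is not near it.
It also fails if it takes over 210 s, if anything falls off the work surface, if the arm or the gripper's body presses on something with over 40 N, if the wrist force passes 120 N, or if a joint passes its speed limit or range.

ROBOT

A 6-joint arm with a two-finger parallel gripper is mounted at the origin on the work surface. World frame = base frame: x ahead of the robot, y to its left, z up, the work surface at z = 0. Lengths are in m, angles in rad, forces in N, time in s.
With the tool pointing down it reaches from about 0.25 to 0.775 m from the base axis. Payload 4 kg.
Tool frame: the origin (TCP) lies on the centre line of the jaws, within the pads' length; the fingertips stand 8 mm ahead of it and the grasp point (between the pads) lies 11 mm behind it; y points along the fingers, x is the direction in which the jaws open and shut, and the axes are right-handed (so a half turn about y gives the same grasp; the last joint's range is limited). The gripper opens to 94 mm and grips with 3 to 60 N. Pads are 16 mm wide; open, the fingers measure 119 mm over their backs; the gripper's body (75 mm by 177 mm) begins 78 mm behind the grasp point.
Start: joints at [1.164, 0.087, 1.371, -0, 1.684, -0.103], TCP at [0.165, 0.525, 0.214] pointing down, gripper open.
Joint ranges: [-3.1, 3.1], [-0.76, 2.03], [0.27, 2.55], [-1.08, 4.22], [0.17, 2.65], [-2.57, 2.57]. Speed limits (rad/s): [2.79, 2.79, 3.14, 3.14, 3.14, 3.14].

INTERFACE

Orientations are given as [roll, pitch, yaw] about the fixed x, y, z axes, in that order (R = Rz(yaw) Ry(pitch) Rx(roll)).
In Python, from bench import robot gives the robot as it stands.
- The arm moves only by the tool step_arm, never from a script. Its argument "commands" is a list of rows, each an object with "xyz": the shift along the world's x, y, z in m, a list of three; "twist": the turn, a rotation vector about the world's x, y, z in degrees, a list of three. In form: [{"xyz": [tx, ty, tz], "twist": [ax, ay, az]}, ...]. A call has 1 to 12 rows; each row is the pose to reach, as a shift and turn from the pose commanded when the call began; what a row does not reach only later rows make up. A row lasts 1/12 s, in which the tool goes at most 41.7 mm and 7.16 degrees, less where a joint would pass 70% of its speed; a pose out of reach is approached as far as the arm can. A call with a gripper value outside its range is refused whole. "fingers" is the closure in counts, from 0 (fully open) to 255 (shut), set as the call begins (left out, the last holds). The fingers move at their own pace and stop on an object; the grip force is fixed at half the most. Time passes only in rows, so rows that repeat a pose let the fingers close. It gives the time, the measured TCP pose, the force and the opening at its end, in the units of the state.
- robot.get_obs(): the state, without advancing time (a new reading comes with each control period).
- robot.snapshot(name): name is "scene" or "top" or "wrist"; returns (picture, depth): 384x512x3 uint8, red, green, blue; 384x512 float32, m along the optical axis (not along the pixel's ray), 0 where there is no reading.
- robot.camera_info(name): a dict with "fx", "fy", "cx", "cy" (pixels), "k1" (the pictures are not rectified: a ray, as slopes to the right and down, at radius r is drawn at 1 + k1 r^2 times it, then the intrinsics apply), "R" (3x3) and "t" (3): a world point X has camera coordinates R X + t. Camera axes: x right, y down, z forward; pixel columns grow to the right and rows downward; lengths in m; the calibration is good to about 2 mm. A picture is of the moment at which its call begins: read the wrist's pose just before it. camera_info takes no time and is no camera call; for the wrist camera it gives the pose at the moment of the call.
- robot.close_job(): hands the job in, once; it reports no verdict.
The state is a dict: "time": time; "joint_positions": joint angles; "qvel": joint speeds; "joint_torque": joint torques, N m; "tool_pos": TCP position; "ee_rot": TCP orientation; "wrist_force": force on the tool from outside, world axes, zero at the start; "wrist_torque": the same for the moment, N m; "width": finger opening in m.
Only numpy, scipy, OpenCV 4.12 (cv2) and the standard library are available. Lean on these libraries where they do the work, as an engineer would, in place of code of your own. Each camera call takes 0.05 s, during which the arm holds its last target.

## Working session

There is one attempt and no reset: what is moved stays moved. The work goes in short steps, Python scripts to look and compute and a tool call to move; the robot and the scene stay as the last step left them, time stands still between calls to the robot, and variables do not carry over. Pictures are saved under pics/ and viewed, and the job is handed in when it is done.

Besides the shell and the picture viewer there is one more tool, called after "Emit:" as name([rows], argument=value, ...), one row to a line, values as JSON. step_arm: Moves the arm, as the interface text tells. Its arguments: {"type":"object","properties":{"commands":{"type":"array"},"fingers":{"type":"number"}},"required":["commands"]}

```bash
mkdir -p pics; ls; cat > h.py <<'E'
import numpy as np, cv2
from bench import robot
def snap(name,tag):
    o=robot.get_obs(); ci=robot.camera_info(name)
    im,d=robot.snapshot(name)
    cv2.imwrite(f'pics/{tag}.png',im[:,:,::-1]); np.savez(f'{tag}.npz',im=im,d=d,**{k:np.array(v) for k,v in ci.items()})
    return im,d,ci
def load(tag):
    z=np.load(f'{tag}.npz'); return z['im'],z['d'],{k:z[k] for k in ('fx','fy','cx','cy','k1','R','t')}
def rays(ci,uv):
    uv=np.atleast_2d(np.array(uv,float))
    x=(uv[:,0]-ci['cx'])/ci['fx']; y=(uv[:,1]-ci['cy'])/ci['fy']
    rd=np.hypot(x,y); r=rd.copy()
    for _ in range(20): r=rd/(1+ci['k1']*r*r)
    s=1/(1+ci['k1']*r*r)
    d=np.stack([x*s,y*s,np.ones_like(x)],1)
    R=np.array(ci['R']); t=np.array(ci['t'])
    return -R.T@t, d@R
def plane(ci,uv,z):
    o,d=rays(ci,uv); return o+d*((z-o[2])/d[:,2])[:,None]
def cloud(ci,d):
    v,u=np.mgrid[0:d.shape[0],0:d.shape[1]]
    o,r=rays(ci,np.stack([u.ravel(),v.ravel()],1))
    P=o+r*d.ravel()[:,None]; P[d.ravel()==0]=np.nan
    return P.reshape(d.shape+(3,))
E
python3 - <<'E'
from h import *
print(robot.get_obs())
for n in('scene','top','wrist'):
    im,d,ci=snap(n,n+'0'); print(n,ci['fx'],ci['k1'],-np.array(ci['R']).T@ci['t'],np.array(ci['R']).round(2).tolist())
E
```

```text
pics
{'time': 0.0, 'joint_positions': array([ 1.16390313e+00,  8.79439200e-02,  1.37220276e+00, -5.80178047e-06,
        1.68360882e+00, -1.03113770e-01]), 'qvel': array([-0.00025053,  0.00047673,  0.00071813, -0.00078863, -0.00014124,
       -0.00014089]), 'joint_torque': array([-4.46331596e-04, -3.40200126e+01, -3.02416384e+01,  7.17980554e-02,
        3.36147076e-02, -2.33344517e-04]), 'tool_pos': array([0.16432772, 0.52433336, 0.21233635]), 'ee_rot': array([-1.57057944,  0.00215195,  1.26701649]), 'wrist_force': array([ 0.34035397,  0.11170177, -0.10433729]), 'wrist_torque': array([-0.01677451,  0.01044176, -0.01134689]), 'width': 0.09371260003295752}
scene 384.1997174002121 -0.01344861932111471 [1.11799532 0.03396632 0.97445783] [[-0.09, 1.0, -0.0], [0.88, 0.08, -0.47], [-0.47, -0.04, -0.88]]
top 371.24413204247236 -0.08682773834704266 [0.58678576 0.0157894  1.03204714] [[-0.02, -1.0, 0.0], [-1.0, 0.02, -0.07], [0.07, -0.01, -1.0]]
wrist 294.03713174600097 -0.038613221688751066 [0.10199081 0.54539951 0.38450176] [[0.3, 0.95, -0.0], [0.93, -0.29, 0.23], [0.22, -0.07, -0.97]]
```

View pics/scene0.png

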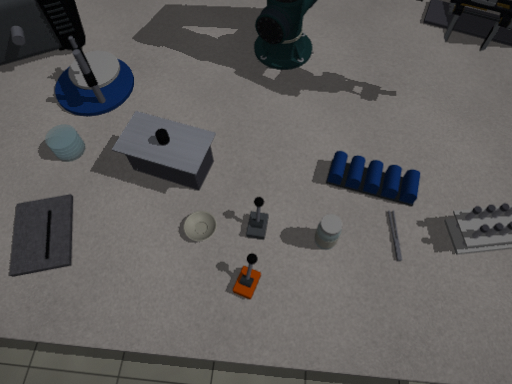

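View pics/top0.png

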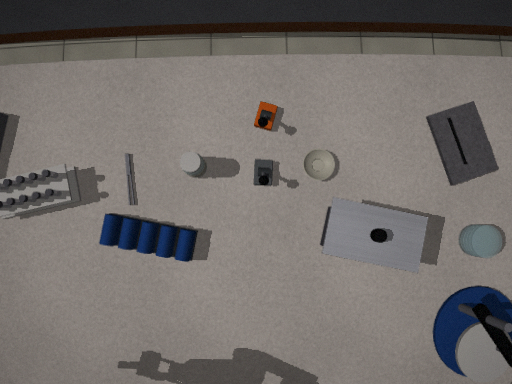

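View pics/wrist0.png

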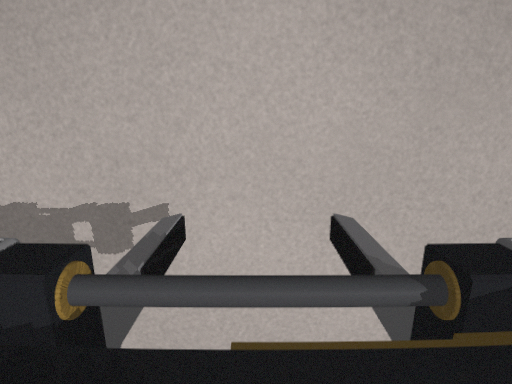

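```bash
cat > m.py <<'E'
from h import *
def rect(P):
    c,s,a=cv2.minAreaRect((P[:,:2]*1000).astype(np.float32)); 
    b=cv2.boxPoints((c,s,a))/1000
    e=[b[1]-b[0],b[2]-b[1]]; e=max(e,key=np.linalg.norm)
    yaw=np.degrees(np.arctan2(-e[0],e[1]))  # y axis along long side
    if yaw>90:yaw-=180
    if yaw<-90:yaw+=180
    return np.array(c)/1000,sorted(s),yaw
E
python3 - <<'E'
from m import *
for tag in('top0','scene0'):
    im,d,ci=load(tag); P=cloud(ci,d); hsv=cv2.cvtColor(im,cv2.COLOR_RGB2HSV)
    print(tag,np.nanmedian(P[...,2]))
    m=(P[...,2]>.115)&(P[...,2]<.145)&(P[...,1]<-.15)&(P[...,1]>-.5)&(P[...,0]>.25)
    m=cv2.morphologyEx(m.astype(np.uint8),cv2.MORPH_OPEN,np.ones((5,5)))
    n,l,st,ce=cv2.connectedComponentsWithStats(m)
    k=1+np.argmax(st[1:,4]); 
    v,u=np.nonzero(l==k); print('lid',rect(plane(ci,np.stack([u,v],1),.130)),P[l==k][:,2].mean())
    # knob
    m=(im.max(2)<60)&(P[...,1]<-.2)&(P[...,1]>-.42)&(P[...,2]>.14)&(P[...,2]<.18)
    v,u=np.nonzero(m); Q=P[m]; print('knob',len(Q),Q.mean(0),np.median(Q[Q[:,2]>.158],0))
    # rack
    m=(hsv[...,0]>105)&(hsv[...,0]<130)&(hsv[...,1]>120)&(P[...,1]>.1)&(P[...,0]>.2)
    v,u=np.nonzero(m); Q=P[m]; print('rack',len(Q),rect(Q),Q[:,2].min(),Q[:,2].max(), rect(Q[Q[:,2]>.05]))
    for lo,hi,y0,y1,nm in((.01,.2,.1,.25,'jar'),(.01,.2,-.05,.06,'sw'),(.01,.05,-.25,-.08,'dish'),(.005,.05,.28,.45,'forc')):
        m=(P[...,2]>lo)&(P[...,2]<hi)&(P[...,1]>y0)&(P[...,1]<y1)&(P[...,0]>.5)&(P[...,0]<.72)
        Q=P[m]; print(nm,len(Q),Q.min(0).round(3),Q.max(0).round(3),Q[Q[:,2]>Q[:,2].max()-.012].mean(0).round(3))
E
```

```text
top0 0.00026309810284119717
lid (array([ 0.53103589, -0.29109134]), [141.14175415039062, 243.51638793945312], np.float32(-13.192297)) 0.13047321345020754
knob 168 [ 0.53129032 -0.28820896  0.16163895] [ 0.53168882 -0.29000405  0.16442572]
rack 2611 (array([0.53190179, 0.29100027]), [81.63931274414062, 242.46807861328125], np.float32(-11.945488)) 0.004830987692941768 0.06552246287243968 (array([0.53202319, 0.29180573]), [81.60069274902344, 240.8778839111328], np.float32(-11.9092045))
jar 1041 [0.5   0.133 0.01 ] [0.72  0.25  0.115] [0.709 0.163 0.11 ]
sw 363 [ 0.66  -0.048  0.013] [0.719 0.002 0.112] [ 0.672 -0.02   0.106]
dish 386 [ 0.501 -0.22   0.01 ] [ 0.72  -0.133  0.049] [ 0.541 -0.186  0.042]
forc 624 [0.5   0.28  0.005] [0.718 0.44  0.05 ] [0.548 0.348 0.045]
scene0 -0.000559474838278784
lid (array([ 0.5355639 , -0.28724719]), [141.63272094726562, 245.65841674804688], np.float32(-12.988903)) 0.12850537102284756
knob 146 [ 0.53794876 -0.28572782  0.15778024] [ 0.53509086 -0.28733121  0.16231787]
rack 2426 (array([0.37383807, 0.36516724]), [252.7670135498047, 478.766357421875], np.float32(66.54991)) -0.0031308293058480707 0.33615142033823275 (array([0.4467652 , 0.42261584]), [223.18527221679688, 528.0901489257812], np.float32(35.02722))
jar 770 [0.5   0.137 0.01 ] [0.72  0.25  0.113] [0.711 0.166 0.109]
sw 405 [ 0.666 -0.044  0.011] [0.72  0.008 0.11 ] [ 0.679 -0.017  0.104]
dish 527 [ 0.504 -0.25   0.01 ] [ 0.719 -0.13   0.05 ] [ 0.574 -0.201  0.044]
forc 820 [0.5   0.28  0.005] [0.718 0.42  0.05 ] [0.562 0.348 0.045]
```

Emit:
step_arm([
  {"xyz": [0, 0, 0.04], "twist": [0, 0, 0]},
  {"xyz": [0, 0, 0.08], "twist": [0, 0, 0]},
  {"xyz": [0.01, -0.03, 0.11], "twist": [0, 0, 0]},
  {"xyz": [0.025, -0.06, 0.12], "twist": [0, 0, 0]},
  {"xyz": [0.04, -0.09, 0.12], "twist": [0, 0, 0]},
  {"xyz": [0.055, -0.12, 0.12], "twist": [0, 0, 0]},
  {"xyz": [0.07, -0.155, 0.12], "twist": [0, 0, 0]},
  {"xyz": [0.085, -0.19, 0.12], "twist": [0, 0, 0]},
  {"xyz": [0.1, -0.225, 0.12], "twist": [0, 0, 0]},
  {"xyz": [0.115, -0.26, 0.12], "twist": [0, 0, 0]},
  {"xyz": [0.13, -0.295, 0.12], "twist": [0, 0, 0]},
  {"xyz": [0.145, -0.325, 0.12], "twist": [0, 0, 0]},
])

```text
time: 1.15
tool_pos: [0.3095, 0.1978, 0.3335]
ee_rot: [-1.571, -0.0, 1.267]
wrist_force: [0.5, 0.4, 0.2]
width: 0.094
```

Emit:
step_arm([
  {"xyz": [0.015, -0.033, 0], "twist": [0, 0, 0]},
  {"xyz": [0.03, -0.066, 0], "twist": [0, 0, 0]},
  {"xyz": [0.045, -0.1, 0], "twist": [0, 0, 0]},
  {"xyz": [0.06, -0.133, 0], "twist": [0, 0, 0]},
  {"xyz": [0.075, -0.166, 0], "twist": [0, 0, 0]},
  {"xyz": [0.09, -0.2, 0], "twist": [0, 0, 1]},
  {"xyz": [0.105, -0.233, 0], "twist": [0, 0, 2]},
  {"xyz": [0.12, -0.266, 0], "twist": [0, 0, 3]},
  {"xyz": [0.135, -0.3, 0], "twist": [0, 0, 4]},
  {"xyz": [0.15, -0.333, 0], "twist": [0, 0, 4.4]},
  {"xyz": [0.165, -0.366, 0], "twist": [0, 0, 4.4]},
  {"xyz": [0.18, -0.4, 0], "twist": [0, 0, 4.4]},
])

```text
time: 2.15
tool_pos: [0.4898, -0.2019, 0.3331]
ee_rot: [-1.57, -0.0, 1.344]
wrist_force: [0.7, 1.0, 0.9]
width: 0.094
```

Emit:
step_arm([
  {"xyz": [0.015, -0.033, 0], "twist": [0, 0, 0]},
  {"xyz": [0.03, -0.06, 0], "twist": [0, 0, 0]},
  {"xyz": [0.043, -0.08, 0], "twist": [0, 0, 0]},
  {"xyz": [0.043, -0.089, 0], "twist": [0, 0, 0]},
  {"xyz": [0.043, -0.089, 0], "twist": [0, 0, 0]},
  {"xyz": [0.043, -0.089, 0], "twist": [0, 0, 0]},
])

```text
time: 2.65
tool_pos: [0.5321, -0.2888, 0.3332]
ee_rot: [-1.57, -0.001, 1.344]
wrist_force: [-0.9, 0.5, 0.0]
width: 0.0941
```

```bash
python3 - <<'E'
from m import *
im,d,ci=snap('wrist','w1'); snap('top','t1');snap('scene','s1')
o=robot.get_obs();print(o['time'],o['tool_pos'],np.degrees(o['ee_rot']))
E
```

```text
2.8 [ 0.53219684 -0.2877809   0.33462001] [-9.00721699e+01  4.40866875e-03  7.70726168e+01]
```

View pics/w1.png

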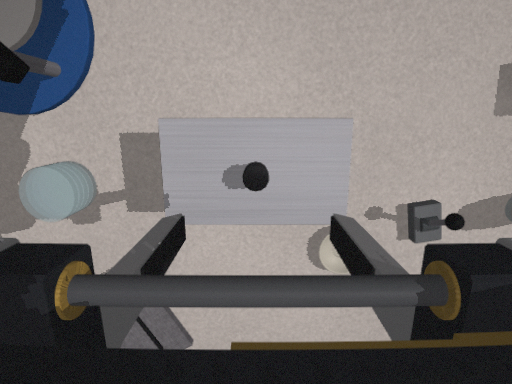

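View pics/t1.png

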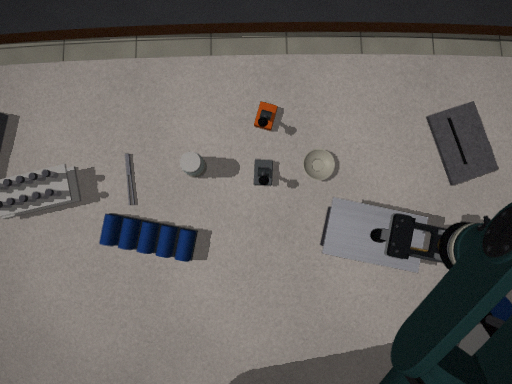

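```bash
python3 - <<'E'
from m import *
im,d,ci=load('w1'); P=cloud(ci,d)
print('depth z range',np.nanpercentile(P[...,2],[5,50,95]))
m=(abs(P[...,2]-.164)<.006)&(im.max(2)<70); v,u=np.nonzero(m);Q=plane(ci,np.c_[u,v],.164)
print('knob',len(Q),Q.min(0),Q.max(0),(Q.min(0)+Q.max(0))/2,P[m][:,2].mean())
m=(abs(P[...,2]-.13)<.008); print(P[m][:,2].mean()); m=cv2.morphologyEx(m.astype(np.uint8),cv2.MORPH_OPEN,np.ones((7,7)));v,u=np.nonzero(m);print(u.min(),u.max(),v.min(),v.max()); print(rect(plane(ci,np.c_[u,v],.13)))
E
```

```text
depth z range [-4.58037830e-04  2.43706154e-03  4.59991851e-01]
knob 539 [ 0.51577785 -0.30530873  0.164     ] [ 0.54715282 -0.27501175  0.164     ] [ 0.53146533 -0.29016024  0.164     ] 0.16453190941171464
0.13071501029423993
12 352 64 224
(array([ 0.49464484, -0.37739764]), [172.07797241210938, 446.490966796875], np.float32(-22.570236))
```

Emit:
step_arm([
  {"xyz": [0, -0.001, -0.03], "twist": [0, 0, 0]},
  {"xyz": [0, -0.001, -0.06], "twist": [0, 0, 0]},
  {"xyz": [0, -0.001, -0.09], "twist": [0, 0, 0]},
  {"xyz": [0, -0.001, -0.12], "twist": [0, 0, 0]},
  {"xyz": [0, -0.001, -0.14], "twist": [0, 0, 0]},
  {"xyz": [0, -0.001, -0.155], "twist": [0, 0, 0]},
  {"xyz": [0, -0.001, -0.17], "twist": [0, 0, 0]},
  {"xyz": [0, -0.001, -0.18], "twist": [0, 0, 0]},
  {"xyz": [0, -0.001, -0.185], "twist": [0, 0, 0]},
  {"xyz": [0, -0.001, -0.19], "twist": [0, 0, 0]},
  {"xyz": [0, -0.001, -0.19], "twist": [0, 0, 0]},
])

```text
time: 3.72
tool_pos: [0.5324, -0.2897, 0.1434]
ee_rot: [-1.571, -0.0, 1.344]
wrist_force: [-0.0, 1.0, -0.8]
width: 0.0939
```

Emit:
step_arm([
  {"xyz": [0, 0, 0], "twist": [0, 0, 0]},
  {"xyz": [0, 0, 0], "twist": [0, 0, 0]},
  {"xyz": [0, 0, 0], "twist": [0, 0, 0]},
  {"xyz": [0, 0, 0], "twist": [0, 0, 0]},
  {"xyz": [0, 0, 0], "twist": [0, 0, 0]},
  {"xyz": [0, 0, 0], "twist": [0, 0, 0]},
  {"xyz": [0, 0, 0], "twist": [0, 0, 0]},
  {"xyz": [0, 0, 0], "twist": [0, 0, 0]},
  {"xyz": [0, 0, 0], "twist": [0, 0, 0]},
  {"xyz": [0, 0, 0], "twist": [0, 0, 0]},
], fingers=255)

```text
time: 4.55
tool_pos: [0.5325, -0.2903, 0.1434]
ee_rot: [-1.571, 0.0, 1.344]
wrist_force: [-0.5, 0.3, 0.8]
width: 0.0312
```

Emit:
step_arm([
  {"xyz": [0, 0, 0.005], "twist": [0, 0, 0]},
  {"xyz": [0, 0, 0.015], "twist": [0, 0, 0]},
  {"xyz": [0, 0, 0.03], "twist": [0, 0, 0]},
  {"xyz": [0, 0, 0.05], "twist": [0, 0, 0]},
  {"xyz": [-0.003, 0.008, 0.065], "twist": [0, 0, 0]},
  {"xyz": [-0.01, 0.025, 0.07], "twist": [0, 0, 0]},
  {"xyz": [-0.018, 0.045, 0.07], "twist": [0, 0, 0]},
  {"xyz": [-0.027, 0.07, 0.07], "twist": [0, 0, 0]},
  {"xyz": [-0.037, 0.095, 0.07], "twist": [0, 0, 0]},
  {"xyz": [-0.047, 0.12, 0.07], "twist": [0, 0, 0]},
  {"xyz": [-0.056, 0.145, 0.07], "twist": [0, 0, 0]},
  {"xyz": [-0.066, 0.17, 0.07], "twist": [0, 0, 0]},
])

```text
time: 5.55
tool_pos: [0.4659, -0.119, 0.214]
ee_rot: [-1.571, -0.0, 1.344]
wrist_force: [0.9, 1.7, -2.5]
width: 0.0318
```

Emit:
step_arm([
  {"xyz": [-0.009, 0.025, 0], "twist": [0, 0, 0]},
  {"xyz": [-0.018, 0.05, 0], "twist": [0, 0, 0]},
  {"xyz": [-0.027, 0.075, 0], "twist": [0, 0, 0]},
  {"xyz": [-0.036, 0.095, -0.01], "twist": [0, 0, 0]},
  {"xyz": [-0.041, 0.11, -0.03], "twist": [0, 0, 0]},
  {"xyz": [-0.044, 0.118, -0.05], "twist": [0, 0, 0]},
  {"xyz": [-0.044, 0.12, -0.075], "twist": [0, 0, 0]},
  {"xyz": [-0.044, 0.12, -0.1], "twist": [0, 0, 0]},
  {"xyz": [-0.044, 0.12, -0.125], "twist": [0, 0, 0]},
  {"xyz": [-0.044, 0.12, -0.15], "twist": [0, 0, 0]},
  {"xyz": [-0.044, 0.12, -0.165], "twist": [0, 0, 0]},
  {"xyz": [-0.044, 0.12, -0.175], "twist": [0, 0, 0]},
])

```text
time: 6.55
tool_pos: [0.4211, 0.0001, 0.0368]
ee_rot: [-1.568, 0.0, 1.344]
wrist_force: [-0.4, -0.9, -2.5]
width: 0.0315
```

Emit:
step_arm([
  {"xyz": [0, 0, -0.005], "twist": [0, 0, 0]},
  {"xyz": [0, 0, -0.01], "twist": [0, 0, 0]},
  {"xyz": [0, 0, -0.013], "twist": [0, 0, 0]},
  {"xyz": [0, 0, -0.016], "twist": [0, 0, 0]},
  {"xyz": [0, 0, -0.018], "twist": [0, 0, 0]},
  {"xyz": [0, 0, -0.018], "twist": [0, 0, 0]},
])

```text
time: 7.05
tool_pos: [0.4227, -0.0002, 0.0207]
ee_rot: [-1.571, -0.0, 1.344]
wrist_force: [-0.4, -0.2, -2.4]
width: 0.0316
```

Emit:
step_arm([
  {"xyz": [0, 0, -0.001], "twist": [0, 0, 0]},
  {"xyz": [0, 0, -0.002], "twist": [0, 0, 0]},
  {"xyz": [0, 0, -0.002], "twist": [0, 0, 0]},
])

```text
time: 7.3
tool_pos: [0.4231, -0.0002, 0.0194]
ee_rot: [-1.572, -0.0, 1.344]
wrist_force: [-0.9, 1.0, 2.1]
width: 0.0316
```

Emit:
step_arm([
  {"xyz": [0, 0, 0], "twist": [0, 0, 0]},
  {"xyz": [0, 0, 0], "twist": [0, 0, 0]},
  {"xyz": [0, 0, 0], "twist": [0, 0, 0]},
  {"xyz": [0, 0, 0], "twist": [0, 0, 0]},
  {"xyz": [0, 0, 0], "twist": [0, 0, 0]},
  {"xyz": [0, 0, 0], "twist": [0, 0, 0]},
  {"xyz": [0, 0, 0.02], "twist": [0, 0, 0]},
  {"xyz": [0, 0, 0.06], "twist": [0, 0, 0]},
  {"xyz": [0, 0, 0.1], "twist": [0, 0, 0]},
  {"xyz": [0, 0, 0.14], "twist": [0, 0, 0]},
  {"xyz": [0, 0, 0.18], "twist": [0, 0, 0]},
  {"xyz": [0, 0, 0.22], "twist": [0, 0, 0]},
], fingers=0)

```text
time: 8.3
tool_pos: [0.4221, -0.0001, 0.2405]
ee_rot: [-1.571, -0.0, 1.344]
wrist_force: [0.8, -0.3, -0.6]
width: 0.0939
```

```bash
python3 - <<'E'
from m import *
snap('top','t2');snap('scene','s2');snap('wrist','w2')
for tag in('t2','s2'):
    im,d,ci=load(tag); P=cloud(ci,d)
    m=(P[...,2]>.105)&(P[...,2]<.14)&(P[...,1]<-.15)&(P[...,1]>-.42)&(P[...,0]>.42)&(P[...,0]<.65)
    m=m.astype(np.uint8); n,l,st,ce=cv2.connectedComponentsWithStats(m)
    for k in range(1,n):
        if st[k,4]>15:
            v,u=np.nonzero(l==k); print(tag,st[k,4],ce[k].round(),P[l==k].mean(0).round(3),rect(P[l==k]))
    v,u=np.nonzero(m); print(rect(P[m>0]))
E
```

```text
t2 774 [378. 236.] [ 0.526 -0.301  0.121] (array([ 0.52611383, -0.29327231]), [109.6573486328125, 215.97227478027344], np.float32(-14.473373))
t2 148 [348. 230.] [ 0.544 -0.227  0.117] (array([ 0.54412067, -0.22758345]), [9.103400230407715, 79.64376068115234], np.float32(76.07281))
t2 157 [366. 233.] [ 0.536 -0.271  0.116] (array([ 0.53514026, -0.27194107]), [9.602803230285645, 79.99472045898438], np.float32(76.408005))
t2 171 [381. 239.] [ 0.519 -0.311  0.115] (array([ 0.51918213, -0.31204865]), [10.007241249084473, 80.24970245361328], np.float32(76.13996))
t2 134 [399. 240.] [ 0.516 -0.356  0.115] (array([ 0.51524866, -0.35705212]), [7.689634323120117, 77.20713806152344], np.float32(75.979774))
(array([ 0.52611383, -0.29327231]), [109.6573486328125, 215.97227478027344], np.float32(-14.473373))
s2 1438 [165. 143.] [ 0.531 -0.29   0.116] (array([ 0.52932123, -0.28951163]), [112.08372497558594, 217.1353759765625], np.float32(-13.940718))
(array([ 0.52932123, -0.28951163]), [112.08372497558594, 217.1353759765625], np.float32(-13.940718))
```

View pics/t2.png

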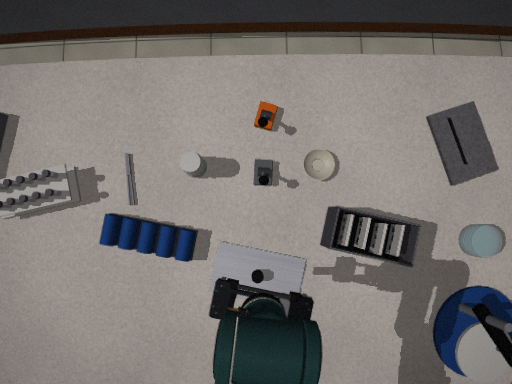

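View pics/s2.png

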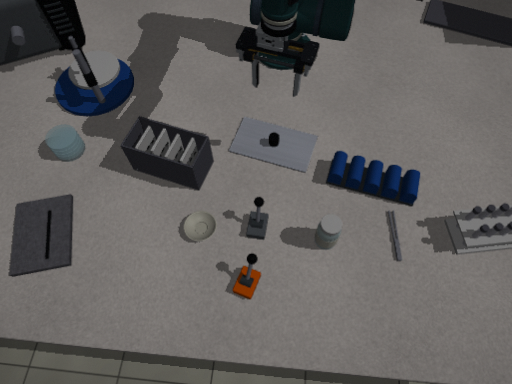

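View pics/w2.png

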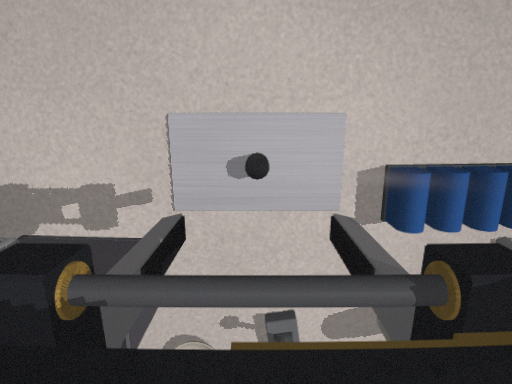

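Emit:
step_arm([
  {"xyz": [0.01, -0.03, 0.03], "twist": [0, 0, 0]},
  {"xyz": [0.02, -0.06, 0.05], "twist": [0, 0, 0]},
  {"xyz": [0.033, -0.095, 0.06], "twist": [0, 0, 0]},
  {"xyz": [0.046, -0.13, 0.06], "twist": [0, 0, 0]},
  {"xyz": [0.06, -0.165, 0.06], "twist": [0, 0, 0]},
  {"xyz": [0.072, -0.2, 0.06], "twist": [0, 0, 0]},
  {"xyz": [0.085, -0.235, 0.06], "twist": [0, 0, -1]},
  {"xyz": [0.095, -0.265, 0.06], "twist": [0, 0, -1]},
  {"xyz": [0.105, -0.29, 0.06], "twist": [0, 0, -1]},
  {"xyz": [0.105, -0.29, 0.06], "twist": [0, 0, -1]},
  {"xyz": [0.105, -0.29, 0.06], "twist": [0, 0, -1]},
], fingers=174)

```text
time: 9.37
tool_pos: [0.5271, -0.291, 0.2949]
ee_rot: [-1.565, -0.003, 1.324]
wrist_force: [0.3, -0.0, 0.6]
width: 0.0304
```

```bash
python3 - <<'E'
from m import *
im,d,ci=snap('wrist','w3'); o=robot.get_obs();print(o['time'],o['tool_pos'],np.degrees(o['ee_rot']),o['width'])
P=cloud(ci,d)
R=(P[...,0]>.42)&(P[...,0]<.65)&(P[...,1]>-.42)&(P[...,1]<-.16)
m=(R&(P[...,2]>.110)&(P[...,2]<.14)).astype(np.uint8)
n,l,st,ce=cv2.connectedComponentsWithStats(m)
for k in range(1,n):
    if st[k,4]>50:
        z=np.median(P[l==k][:,2]); h=.124 if st[k,4]>2500 else .118
        v,u=np.nonzero(l==k); print(st[k,4],ce[k].round(),z, rect(plane(ci,np.c_[u,v],h)))
# bright white
m=(R&(im.min(2)>130)&(P[...,2]>.1)).astype(np.uint8)
n,l,st,ce=cv2.connectedComponentsWithStats(m)
for k in range(1,n):
    if st[k,4]>50:
        v,u=np.nonzero(l==k); print('white',st[k,4],ce[k].round(),np.median(P[l==k][:,2]), rect(plane(ci,np.c_[u,v],.118)))
E
```

```text
9.4167 [ 0.5270843  -0.28996235  0.29610694] [-89.76795834  -0.11484961  75.96228066] 0.03002102433157509
2673 [255. 171.] 0.12409174737298101 (array([ 0.52697479, -0.29148969]), [107.83634185791016, 213.5869598388672], np.float32(-14.106928))
449 [238. 175.] 0.11862194485838096 (array([ 0.52031598, -0.31165948]), [8.396947860717773, 78.41799926757812], np.float32(76.6001))
505 [310. 177.] 0.11840955706306472 (array([ 0.5445354, -0.2278925]), [9.513494491577148, 80.01164245605469], np.float32(75.928825))
449 [274. 179.] 0.11854857038346223 (array([ 0.53570801, -0.2705809 ]), [8.328728675842285, 78.91401672363281], np.float32(75.3555))
492 [202. 180.] 0.11861362450524454 (array([ 0.51567621, -0.3553609 ]), [9.322233200073242, 79.04483032226562], np.float32(76.01062))
335 [258. 218.] 0.12349279657217821 (array([ 0.57719971, -0.30203497]), [9.176483154296875, 63.49188995361328], np.float32(-14.109384))
white 123 [335. 135.] 0.12452502621817596 (array([ 0.49854819, -0.1931752 ]), [8.92266845703125, 42.03978729248047], np.float32(-22.29676))
white 480 [239. 174.] 0.11856148150434309 (array([ 0.51981946, -0.3112973 ]), [8.484550476074219, 79.57520294189453], np.float32(75.25191))
white 462 [311. 177.] 0.11849185714932975 (array([ 0.54461383, -0.22759016]), [8.884913444519043, 80.04887390136719], np.float32(76.30357))
white 568 [203. 180.] 0.11840503929077717 (array([ 0.51596234, -0.35449695]), [11.020333290100098, 81.50162506103516], np.float32(75.853226))
white 474 [274. 178.] 0.11848305656438118 (array([ 0.53579065, -0.27050583]), [8.376930236816406, 81.37120819091797], np.float32(76.51434))
white 168 [ 18. 255.] 0.3875231048869455 (array([ 0.54754462, -0.62419214]), [17.519771575927734, 33.396263122558594], np.float32(74.55623))
```

View pics/w3.png

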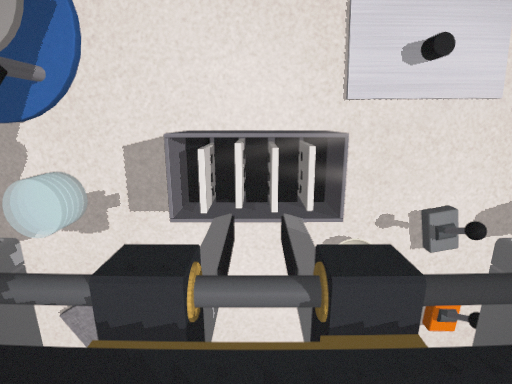

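Emit:
step_arm([
  {"xyz": [0.01, 0.03, 0], "twist": [0, 0, 0]},
  {"xyz": [0.0175, 0.063, 0], "twist": [0, 0, 0]},
  {"xyz": [0.0175, 0.063, -0.03], "twist": [0, 0, 0]},
  {"xyz": [0.0175, 0.063, -0.06], "twist": [0, 0, 0]},
  {"xyz": [0.0175, 0.063, -0.09], "twist": [0, 0, 0]},
  {"xyz": [0.0175, 0.063, -0.12], "twist": [0, 0, 0]},
  {"xyz": [0.0175, 0.063, -0.14], "twist": [0, 0, 0]},
  {"xyz": [0.0175, 0.063, -0.155], "twist": [0, 0, 0]},
  {"xyz": [0.0175, 0.063, -0.17], "twist": [0, 0, 0]},
  {"xyz": [0.0175, 0.063, -0.18], "twist": [0, 0, 0]},
])

```text
time: 10.25
tool_pos: [0.5438, -0.225, 0.1167]
ee_rot: [-1.568, -0.001, 1.328]
wrist_force: [-0.8, 0.6, -0.7]
width: 0.0295
```

Emit:
step_arm([
  {"xyz": [0, 0, -0.01], "twist": [0, 0, 0]},
  {"xyz": [0, 0, -0.02], "twist": [0, 0, 0]},
  {"xyz": [0, 0, -0.03], "twist": [0, 0, 0]},
  {"xyz": [0, 0, -0.033], "twist": [0, 0, 0]},
  {"xyz": [0, 0, -0.033], "twist": [0, 0, 0]},
])

```text
time: 10.67
tool_pos: [0.5445, -0.2268, 0.0844]
ee_rot: [-1.569, -0.001, 1.326]
wrist_force: [0.7, -0.3, 0.3]
width: 0.0298
```

Emit:
step_arm([
  {"xyz": [0, 0, 0], "twist": [0, 0, 0]},
  {"xyz": [0, 0, 0], "twist": [0, 0, 0]},
  {"xyz": [0, 0, 0], "twist": [0, 0, 0]},
  {"xyz": [0, 0, 0], "twist": [0, 0, 0]},
  {"xyz": [0, 0, 0], "twist": [0, 0, 0]},
  {"xyz": [0, 0, 0], "twist": [0, 0, 0]},
], fingers=255)

```text
time: 11.17
tool_pos: [0.5455, -0.2274, 0.0863]
ee_rot: [-1.572, 0.0, 1.326]
wrist_force: [0.4, -0.5, 1.5]
width: 0.008
```

Emit:
step_arm([
  {"xyz": [0, 0, 0.01], "twist": [0, 0, 0]},
  {"xyz": [0, 0, 0.025], "twist": [0, 0, 0]},
  {"xyz": [0, 0, 0.05], "twist": [0, 0, 0]},
  {"xyz": [0, 0, 0.075], "twist": [0, 0, 0]},
  {"xyz": [0, 0, 0.1], "twist": [0, 0, 0]},
  {"xyz": [0, 0, 0.125], "twist": [0, 0, 0]},
  {"xyz": [0, 0, 0.15], "twist": [0, 0, 0]},
  {"xyz": [0, 0.01, 0.165], "twist": [0, 0, 0]},
  {"xyz": [0, 0.03, 0.17], "twist": [0, 0, 0]},
  {"xyz": [0, 0.06, 0.17], "twist": [0, 0, 0]},
  {"xyz": [-0.002, 0.09, 0.17], "twist": [0, 0, 0.5]},
  {"xyz": [-0.004, 0.12, 0.17], "twist": [0, 0, 1]},
])

```text
time: 12.17
tool_pos: [0.5408, -0.1062, 0.2562]
ee_rot: [-1.571, -0.0, 1.343]
wrist_force: [0.8, -0.6, -0.3]
width: 0.0077
```

Emit:
step_arm([
  {"xyz": [0, 0.03, 0], "twist": [0, 0, 0]},
  {"xyz": [0, 0.06, 0], "twist": [0, 0, 0]},
  {"xyz": [0, 0.095, 0], "twist": [0, 0, 0]},
  {"xyz": [0, 0.13, 0], "twist": [0, 0, 0]},
  {"xyz": [0, 0.165, 0], "twist": [0, 0, 0]},
  {"xyz": [0, 0.2, 0], "twist": [0, 0, 1]},
  {"xyz": [-0.003, 0.235, 0], "twist": [0, 0, 1]},
  {"xyz": [-0.006, 0.27, 0], "twist": [0, 0, 1]},
  {"xyz": [-0.009, 0.305, 0], "twist": [0, 0, 1]},
  {"xyz": [-0.009, 0.335, 0], "twist": [0, 0, 1]},
  {"xyz": [-0.009, 0.36, 0], "twist": [0, 0, 1]},
  {"xyz": [-0.009, 0.38, 0], "twist": [0, 0, 1]},
])

```text
time: 13.17
tool_pos: [0.5313, 0.2751, 0.2558]
ee_rot: [-1.57, -0.0, 1.363]
wrist_force: [0.4, -0.4, -0.5]
width: 0.0076
```

Emit:
step_arm([
  {"xyz": [0, 0.01, 0], "twist": [0, 0, 0]},
  {"xyz": [0, 0.018, 0], "twist": [0, 0, 0]},
  {"xyz": [0, 0.018, 0], "twist": [0, 0, 0]},
  {"xyz": [0, 0.018, 0], "twist": [0, 0, 0]},
])

```text
time: 13.5
tool_pos: [0.5321, 0.2902, 0.2556]
ee_rot: [-1.571, 0.001, 1.361]
wrist_force: [-0.2, -0.0, -0.5]
width: 0.008
```

```bash
python3 - <<'E'
from m import *
im,d,ci=snap('wrist','w4'); o=robot.get_obs();print(o['time'],o['tool_pos'],np.degrees(o['ee_rot']),o['width'])
P=cloud(ci,d); hsv=cv2.cvtColor(im,cv2.COLOR_RGB2HSV)
R=(P[...,0]>.42)&(P[...,0]<.65)&(P[...,1]>.12)&(P[...,1]<.45)
m=(hsv[...,0]>105)&(hsv[...,0]<130)&(hsv[...,1]>110)&R&(P[...,2]<.09)
Q=P[m]; print(len(Q),rect(Q),Q[:,2].max(),rect(Q[Q[:,2]>.045]))
# ridge crests: components of high z
mm=(m&(P[...,2]>.05)).astype(np.uint8); n,l,st,ce=cv2.connectedComponentsWithStats(mm)
for k in range(1,n):
    if st[k,4]>60: print(st[k,4],ce[k].round(),rect(P[l==k]))
E
```

```text
13.55 [0.53224359 0.28978629 0.25565753] [-9.00126708e+01  3.19943878e-02  7.79292927e+01] 0.007900926689637804
8239 (array([0.53341992, 0.29446692]), [80.4007568359375, 240.95005798339844], np.float32(-11.995682)) 0.06515750609933196 (array([0.53346234, 0.29445425]), [80.39715576171875, 240.93179321289062], np.float32(-11.970492))
1633 [181. 172.] (array([0.51195425, 0.19352844]), [34.48871994018555, 80.18761444091797], np.float32(78.1631))
1665 [220. 172.] (array([0.52267596, 0.24376657]), [35.635108947753906, 80.06961822509766], np.float32(77.69323))
785 [264. 163.] (array([0.53324652, 0.29480807]), [35.191368103027344, 79.44403839111328], np.float32(77.559135))
1573 [301. 174.] (array([0.54472461, 0.34533667]), [35.20631408691406, 78.87796783447266], np.float32(78.55928))
1438 [340. 173.] (array([0.55491486, 0.39556696]), [34.4859504699707, 80.43608093261719], np.float32(77.750465))
```

View pics/w4.png

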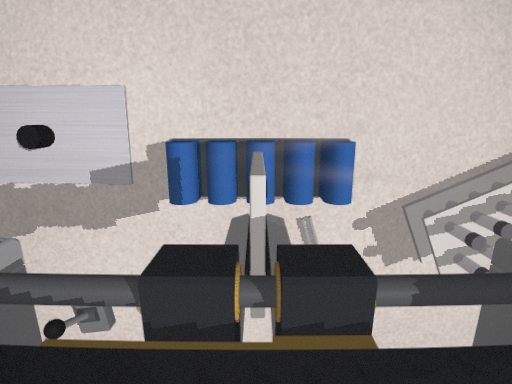

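```bash
python3 - <<'E'
from m import *
for tag in('t2','s2','w4','w2'):
    im,d,ci=load(tag)
    P=cloud(ci,d); hsv=cv2.cvtColor(im,cv2.COLOR_RGB2HSV)
    R=(P[...,0]>.42)&(P[...,0]<.65)&(P[...,1]>.12)&(P[...,1]<.45)
    m=(hsv[...,0]>105)&(hsv[...,0]<130)&(hsv[...,1]>110)&R&(P[...,2]<.09)
    mm=(m&(P[...,2]>.055)).astype(np.uint8); n,l,st,ce=cv2.connectedComponentsWithStats(mm)
    C=[]
    for k in range(1,n):
        if st[k,4]>40:
            v,u=np.nonzero(l==k); Q=P[l==k]; c=rect(Q)[0]; C.append(c); print(tag,st[k,4],c.round(4),Q[:,2].max().round(4),Q[:,2].mean().round(4))
    print(np.mean(C,0))
E
```

```text
t2 301 [0.5541 0.393 ] 0.0648 0.0595
t2 298 [0.5437 0.3429] 0.0662 0.0594
t2 312 [0.5328 0.2918] 0.0647 0.0594
t2 308 [0.5215 0.2411] 0.068 0.0594
t2 320 [0.5113 0.1912] 0.0653 0.0595
[0.53269374 0.29201091]
s2 204 [0.5123 0.1949] 0.0628 0.0584
s2 215 [0.5238 0.2446] 0.063 0.0585
s2 219 [0.5357 0.2967] 0.066 0.0585
s2 223 [0.5442 0.345 ] 0.0651 0.0585
s2 235 [0.5572 0.3952] 0.0642 0.0586
[0.53464725 0.29528356]
w4 1396 [0.5118 0.1928] 0.0642 0.0598
w4 1392 [0.5227 0.244 ] 0.064 0.0598
w4 559 [0.5333 0.2952] 0.0633 0.0588
w4 1342 [0.5447 0.3452] 0.0639 0.0597
w4 1234 [0.5549 0.3958] 0.0652 0.0597
[0.53349136 0.29459251]
w2 1179 [0.5108 0.1915] 0.0633 0.0598
w2 1199 [0.5224 0.2431] 0.0636 0.0597
w2 1199 [0.5332 0.293 ] 0.0635 0.0595
[0.52214996 0.24251251]
```

Emit:
step_arm([
  {"xyz": [0.006, 0.03, 0], "twist": [0, 0, 0]},
  {"xyz": [0.013, 0.06, 0], "twist": [0, 0, 0]},
  {"xyz": [0.017, 0.08, 0], "twist": [0, 0, 0]},
  {"xyz": [0.017, 0.08, -0.02], "twist": [0, 0, 0]},
  {"xyz": [0.017, 0.08, -0.05], "twist": [0, 0, 0]},
  {"xyz": [0.017, 0.08, -0.08], "twist": [0, 0, 0]},
  {"xyz": [0.017, 0.08, -0.1], "twist": [0, 0, 0]},
  {"xyz": [0.017, 0.08, -0.11], "twist": [0, 0, 0]},
  {"xyz": [0.017, 0.08, -0.12], "twist": [0, 0, 0]},
  {"xyz": [0.017, 0.08, -0.13], "twist": [0, 0, 0]},
  {"xyz": [0.017, 0.08, -0.14], "twist": [0, 0, 0]},
])

```text
time: 14.47
tool_pos: [0.5501, 0.3708, 0.1166]
ee_rot: [-1.573, -0.002, 1.36]
wrist_force: [-0.1, 0.1, -0.3]
width: 0.008
```

Emit:
step_arm([
  {"xyz": [0, 0, -0.008], "twist": [0, 0, 0]},
  {"xyz": [0, 0, -0.016], "twist": [0, 0, 0]},
  {"xyz": [0, 0, -0.022], "twist": [0, 0, 0]},
  {"xyz": [0, 0, -0.026], "twist": [0, 0, 0]},
  {"xyz": [0, 0, -0.028], "twist": [0, 0, 0]},
  {"xyz": [0, 0, -0.028], "twist": [0, 0, 0]},
])

```text
time: 14.97
tool_pos: [0.5492, 0.3711, 0.0883]
ee_rot: [-1.572, -0.001, 1.361]
wrist_force: [-0.3, -1.0, 0.6]
width: 0.0077
```

Emit:
step_arm([
  {"xyz": [0, 0, 0], "twist": [0, 0, 0]},
  {"xyz": [0, 0, 0], "twist": [0, 0, 0]},
  {"xyz": [0, 0, 0], "twist": [0, 0, 0]},
  {"xyz": [0, 0, 0], "twist": [0, 0, 0]},
  {"xyz": [0, 0, 0.02], "twist": [0, 0, 0]},
  {"xyz": [0, 0, 0.06], "twist": [0, 0, 0]},
  {"xyz": [0, 0, 0.1], "twist": [0, 0, 0]},
  {"xyz": [-0.003, -0.02, 0.14], "twist": [0, 0, 0]},
  {"xyz": [-0.003, -0.05, 0.16], "twist": [0, 0, 0]},
  {"xyz": [-0.005, -0.085, 0.17], "twist": [0, 0, 0]},
  {"xyz": [-0.008, -0.12, 0.17], "twist": [0, 0, 0]},
  {"xyz": [-0.008, -0.16, 0.17], "twist": [0, 0, 0]},
], fingers=174)

```text
time: 15.97
tool_pos: [0.541, 0.2104, 0.2595]
ee_rot: [-1.574, -0.002, 1.363]
wrist_force: [1.3, -0.3, -0.0]
width: 0.0296
```

```bash
python3 - <<'E'
from m import *
snap('top','t5'); im,d,ci=snap('wrist','w5'); o=robot.get_obs();print(o['time'],o['tool_pos'],o['width'])
for t in('t5','w5'):
    im,d,ci=load(t);P=cloud(ci,d)
    m=(im.min(2)>110)&(P[...,2]>.1)&(P[...,2]<.14)&(P[...,1]>.2)&(P[...,1]<.45)&(P[...,0]<.65)&(P[...,0]>.45)
    print(t,m.sum(),rect(P[m]),P[m][:,2].mean(),P[m][:,2].max())
E
```

```text
16.0667 [0.54147184 0.20597157 0.25867325] 0.0299239018185343<stdin>:6: RuntimeWarning: Mean of empty slice.
  ret = ret.dtype.type(ret / rcount)
Traceback (most recent call last):
ValueError: zero-size array to reduction operation maximum which has no identity
```

View pics/w5.png

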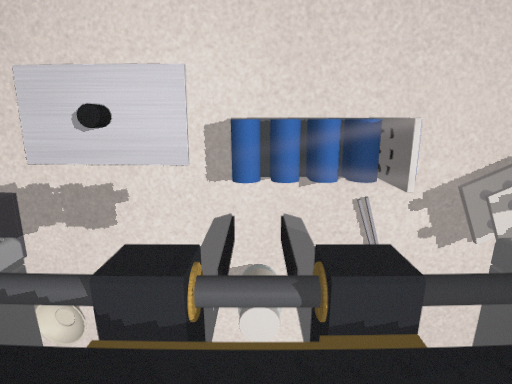

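```bash
cat > pl.py <<'E'
from m import *
def plates(tag):
    im,d,ci=load(tag);P=cloud(ci,d)
    m=(P[...,2]>.108)&(P[...,2]<.14)&(P[...,1]>.17)&(P[...,1]<.43)&(P[...,0]<.62)&(P[...,0]>.45)
    n,l,st,ce=cv2.connectedComponentsWithStats(m.astype(np.uint8))
    for k in range(1,n):
        if st[k,4]>40:
            c,s,y=rect(P[l==k]); a=np.radians(-12.1); r=c-[.533,.2938]
            print(tag,st[k,4],ce[k].round(),c.round(4),np.round(s,1),'rackxy',(r@[np.cos(a),np.sin(a)]).round(4),(r@[-np.sin(a),np.cos(a)]).round(4),'z',np.median(P[l==k][:,2]).round(4))
E
python3 -c "
from pl import *
plates('t5');plates('w5')"
```

```text
w5 960 [411. 155.] [0.5489 0.3717] [10.1 79.2] rackxy -0.0008 0.0795 z 0.1198
```

Emit:
step_arm([
  {"xyz": [0, -0.03, 0], "twist": [0, 0, 0]},
  {"xyz": [0, -0.065, 0], "twist": [0, 0, 0]},
  {"xyz": [0, -0.1, 0], "twist": [0, 0, 0]},
  {"xyz": [0, -0.14, 0], "twist": [0, 0, 0]},
  {"xyz": [-0.002, -0.18, 0], "twist": [0, 0, -1]},
  {"xyz": [-0.004, -0.22, 0], "twist": [0, 0, -2]},
  {"xyz": [-0.006, -0.26, 0], "twist": [0, 0, -2]},
  {"xyz": [-0.006, -0.3, 0], "twist": [0, 0, -2]},
  {"xyz": [-0.006, -0.34, 0], "twist": [0, 0, -2]},
  {"xyz": [-0.006, -0.38, 0], "twist": [0, 0, -2]},
  {"xyz": [-0.006, -0.415, 0], "twist": [0, 0, -2]},
  {"xyz": [-0.006, -0.445, -0.02], "twist": [0, 0, -2]},
])

```text
time: 17.07
tool_pos: [0.5368, -0.2373, 0.2417]
ee_rot: [-1.579, 0.002, 1.325]
wrist_force: [0.4, -0.1, 1.3]
width: 0.03
```

Emit:
step_arm([
  {"xyz": [0, -0.02, 0], "twist": [0, 0, 0]},
  {"xyz": [0, -0.034, -0.02], "twist": [0, 0, 0]},
  {"xyz": [0, -0.036, -0.04], "twist": [0, 0, 0]},
  {"xyz": [0, -0.036, -0.06], "twist": [0, 0, 0]},
  {"xyz": [0, -0.036, -0.08], "twist": [0, 0, 0]},
  {"xyz": [0, -0.036, -0.09], "twist": [0, 0, 0]},
  {"xyz": [0, -0.036, -0.09], "twist": [0, 0, 0]},
  {"xyz": [0, -0.036, -0.09], "twist": [0, 0, 0]},
])

```text
time: 17.73
tool_pos: [0.5352, -0.2697, 0.1473]
ee_rot: [-1.57, -0.0, 1.327]
wrist_force: [-0.1, 0.3, 0.1]
width: 0.0299
```

Emit:
step_arm([
  {"xyz": [0, -0.001, -0.02], "twist": [0, 0, 0]},
  {"xyz": [0, -0.001, -0.035], "twist": [0, 0, 0]},
  {"xyz": [0, -0.001, -0.05], "twist": [0, 0, 0]},
  {"xyz": [0, -0.001, -0.06], "twist": [0, 0, 0]},
  {"xyz": [0, -0.001, -0.062], "twist": [0, 0, 0]},
  {"xyz": [0, -0.001, -0.062], "twist": [0, 0, 0]},
])

```text
time: 18.23
tool_pos: [0.5353, -0.2711, 0.0859]
ee_rot: [-1.571, -0.0, 1.327]
wrist_force: [-0.4, 0.8, -0.3]
width: 0.0298
```

Emit:
step_arm([
  {"xyz": [0, 0, 0], "twist": [0, 0, 0]},
  {"xyz": [0, 0, 0], "twist": [0, 0, 0]},
  {"xyz": [0, 0, 0], "twist": [0, 0, 0]},
  {"xyz": [0, 0, 0], "twist": [0, 0, 0]},
  {"xyz": [0, 0, 0], "twist": [0, 0, 0]},
  {"xyz": [0, 0, 0], "twist": [0, 0, 0]},
], fingers=255)

```text
time: 18.73
tool_pos: [0.5356, -0.2714, 0.0866]
ee_rot: [-1.573, 0.0, 1.326]
wrist_force: [0.9, 0.5, 2.5]
width: 0.0081
```

Emit:
step_arm([
  {"xyz": [0, 0, 0.01], "twist": [0, 0, 0]},
  {"xyz": [0, 0, 0.025], "twist": [0, 0, 0]},
  {"xyz": [0, 0, 0.05], "twist": [0, 0, 0]},
  {"xyz": [0, 0, 0.075], "twist": [0, 0, 0]},
  {"xyz": [0, 0, 0.1], "twist": [0, 0, 0]},
  {"xyz": [0, 0, 0.125], "twist": [0, 0, 0]},
  {"xyz": [0, 0, 0.15], "twist": [0, 0, 0]},
  {"xyz": [0, 0.01, 0.165], "twist": [0, 0, 0]},
  {"xyz": [0, 0.03, 0.17], "twist": [0, 0, 0]},
  {"xyz": [0, 0.06, 0.17], "twist": [0, 0, 0]},
  {"xyz": [0, 0.09, 0.17], "twist": [0, 0, 1]},
  {"xyz": [0, 0.12, 0.17], "twist": [0, 0, 2]},
])

```text
time: 19.73
tool_pos: [0.5347, -0.1502, 0.2559]
ee_rot: [-1.571, -0.0, 1.361]
wrist_force: [-0.1, -0.5, -1.1]
width: 0.0076
```

Emit:
step_arm([
  {"xyz": [0, 0.035, 0], "twist": [0, 0, 0]},
  {"xyz": [0, 0.075, 0], "twist": [0, 0, 0]},
  {"xyz": [0, 0.115, 0], "twist": [0, 0, 0]},
  {"xyz": [0, 0.155, 0], "twist": [0, 0, 0]},
  {"xyz": [0, 0.195, 0], "twist": [0, 0, 0]},
  {"xyz": [0.003, 0.235, 0], "twist": [0, 0, 0]},
  {"xyz": [0.003, 0.275, 0], "twist": [0, 0, 0]},
  {"xyz": [0.003, 0.315, 0], "twist": [0, 0, 0]},
  {"xyz": [0.003, 0.355, 0], "twist": [0, 0, 0]},
  {"xyz": [0.003, 0.395, 0], "twist": [0, 0, 0]},
  {"xyz": [0.003, 0.43, 0], "twist": [0, 0, 0]},
  {"xyz": [0.003, 0.455, 0], "twist": [0, 0, 0]},
])

```text
time: 20.73
tool_pos: [0.5371, 0.307, 0.2553]
ee_rot: [-1.57, -0.0, 1.364]
wrist_force: [0.4, 0.2, -1.4]
width: 0.0076
```

Emit:
step_arm([
  {"xyz": [0, 0.015, 0], "twist": [0, 0, 0]},
  {"xyz": [0, 0.015, -0.015], "twist": [0, 0, 0]},
  {"xyz": [0, 0.015, -0.04], "twist": [0, 0, 0]},
  {"xyz": [0, 0.015, -0.07], "twist": [0, 0, 0]},
  {"xyz": [0, 0.015, -0.09], "twist": [0, 0, 0]},
  {"xyz": [0, 0.015, -0.1], "twist": [0, 0, 0]},
  {"xyz": [0, 0.015, -0.1], "twist": [0, 0, 0]},
])

```text
time: 21.32
tool_pos: [0.5366, 0.3174, 0.1521]
ee_rot: [-1.566, 0.004, 1.36]
wrist_force: [-0.3, -1.0, -0.5]
width: 0.0079
```

Emit:
step_arm([
  {"xyz": [0.001, 0.001, -0.01], "twist": [0, 0, 0]},
  {"xyz": [0.001, 0.001, -0.02], "twist": [0, 0, 0]},
  {"xyz": [0.001, 0.001, -0.03], "twist": [0, 0, 0]},
  {"xyz": [0.001, 0.001, -0.04], "twist": [0, 0, 0]},
  {"xyz": [0.001, 0.001, -0.05], "twist": [0, 0, 0]},
  {"xyz": [0.001, 0.001, -0.058], "twist": [0, 0, 0]},
  {"xyz": [0.001, 0.001, -0.064], "twist": [0, 0, 0]},
  {"xyz": [0.001, 0.001, -0.066], "twist": [0, 0, 0]},
  {"xyz": [0.001, 0.001, -0.066], "twist": [0, 0, 0]},
])

```text
time: 22.07
tool_pos: [0.5389, 0.3198, 0.0892]
ee_rot: [-1.57, 0.0, 1.361]
wrist_force: [-0.8, 0.3, -0.9]
width: 0.0077
```

Emit:
step_arm([
  {"xyz": [0, 0, 0], "twist": [0, 0, 0]},
  {"xyz": [0, 0, 0], "twist": [0, 0, 0]},
  {"xyz": [0, 0, 0], "twist": [0, 0, 0]},
  {"xyz": [0, 0, 0], "twist": [0, 0, 0]},
  {"xyz": [0, 0, 0.02], "twist": [0, 0, 0]},
  {"xyz": [0, 0, 0.06], "twist": [0, 0, 0]},
  {"xyz": [0, 0, 0.1], "twist": [0, 0, 0]},
  {"xyz": [0, -0.02, 0.14], "twist": [0, 0, 0]},
  {"xyz": [0, -0.05, 0.165], "twist": [0, 0, 0]},
  {"xyz": [0, -0.085, 0.17], "twist": [0, 0, 0]},
  {"xyz": [-0.002, -0.12, 0.17], "twist": [0, 0, 0]},
  {"xyz": [-0.002, -0.15, 0.17], "twist": [0, 0, 0]},
], fingers=174)

```text
time: 23.07
tool_pos: [0.5373, 0.1682, 0.2615]
ee_rot: [-1.574, -0.001, 1.361]
wrist_force: [0.6, -0.1, 0.2]
width: 0.0298
```

```bash
python3 - <<'E'
from pl import *
snap('wrist','w6'); o=robot.get_obs();print(o['time'],o['tool_pos'],o['width'])
plates('w6')
E
```

```text
23.1167 [0.53745915 0.16313116 0.26110743] 0.02970994816557417
w6 985 [440. 153.] [0.549  0.3712] [ 9.7 78.6] rackxy -0.0005 0.079 z 0.1196
w6 852 [393. 154.] [0.5399 0.3203] [ 9.8 78.6] rackxy 0.0012 0.0273 z 0.12
```

Emit:
step_arm([
  {"xyz": [0, -0.035, 0], "twist": [0, 0, 0]},
  {"xyz": [0, -0.075, 0], "twist": [0, 0, 0]},
  {"xyz": [0, -0.115, 0], "twist": [0, 0, 0]},
  {"xyz": [0, -0.155, 0], "twist": [0, 0, 0]},
  {"xyz": [0, -0.195, 0], "twist": [0, 0, -1]},
  {"xyz": [-0.003, -0.235, 0], "twist": [0, 0, -2]},
  {"xyz": [-0.006, -0.275, 0], "twist": [0, 0, -2]},
  {"xyz": [-0.009, -0.315, 0], "twist": [0, 0, -2]},
  {"xyz": [-0.013, -0.355, 0], "twist": [0, 0, -2]},
  {"xyz": [-0.017, -0.395, 0], "twist": [0, 0, -2]},
  {"xyz": [-0.017, -0.43, 0], "twist": [0, 0, -2]},
  {"xyz": [-0.017, -0.46, -0.01], "twist": [0, 0, -2]},
])

```text
time: 24.12
tool_pos: [0.5203, -0.2933, 0.2519]
ee_rot: [-1.575, 0.002, 1.325]
wrist_force: [-0.3, -0.1, 0.0]
width: 0.0301
```

Emit:
step_arm([
  {"xyz": [0, -0.015, 0], "twist": [0, 0, 0]},
  {"xyz": [0, -0.021, -0.02], "twist": [0, 0, 0]},
  {"xyz": [0, -0.021, -0.05], "twist": [0, 0, 0]},
  {"xyz": [0, -0.021, -0.08], "twist": [0, 0, 0]},
  {"xyz": [0, -0.021, -0.1], "twist": [0, 0, 0]},
  {"xyz": [0, -0.021, -0.1], "twist": [0, 0, 0]},
  {"xyz": [0, -0.021, -0.1], "twist": [0, 0, 0]},
])

```text
time: 24.7
tool_pos: [0.5197, -0.31, 0.1486]
ee_rot: [-1.568, -0.002, 1.327]
wrist_force: [-0.1, 0.7, -0.3]
width: 0.0299
```

Emit:
step_arm([
  {"xyz": [0, -0.001, -0.02], "twist": [0, 0, 0]},
  {"xyz": [0, -0.001, -0.035], "twist": [0, 0, 0]},
  {"xyz": [0, -0.001, -0.05], "twist": [0, 0, 0]},
  {"xyz": [0, -0.001, -0.06], "twist": [0, 0, 0]},
  {"xyz": [0, -0.001, -0.063], "twist": [0, 0, 0]},
  {"xyz": [0, -0.001, -0.063], "twist": [0, 0, 0]},
])

```text
time: 25.2
tool_pos: [0.5205, -0.3121, 0.0872]
ee_rot: [-1.572, 0.0, 1.327]
wrist_force: [0.4, -0.7, -0.6]
width: 0.0298
```

Emit:
step_arm([
  {"xyz": [0, 0, 0], "twist": [0, 0, 0]},
  {"xyz": [0, 0, 0], "twist": [0, 0, 0]},
  {"xyz": [0, 0, 0], "twist": [0, 0, 0]},
  {"xyz": [0, 0, 0], "twist": [0, 0, 0]},
  {"xyz": [0, 0, 0], "twist": [0, 0, 0]},
  {"xyz": [0, 0, 0], "twist": [0, 0, 0]},
], fingers=255)

```text
time: 25.7
tool_pos: [0.5205, -0.3126, 0.0876]
ee_rot: [-1.573, 0.001, 1.326]
wrist_force: [-0.5, -0.4, 3.4]
width: 0.0079
```

Emit:
step_arm([
  {"xyz": [0, 0, 0.01], "twist": [0, 0, 0]},
  {"xyz": [0, 0, 0.025], "twist": [0, 0, 0]},
  {"xyz": [0, 0, 0.05], "twist": [0, 0, 0]},
  {"xyz": [0, 0, 0.075], "twist": [0, 0, 0]},
  {"xyz": [0, 0, 0.1], "twist": [0, 0, 0]},
  {"xyz": [0, 0, 0.125], "twist": [0, 0, 0]},
  {"xyz": [0, 0, 0.15], "twist": [0, 0, 0]},
  {"xyz": [0, 0.01, 0.165], "twist": [0, 0, 0]},
  {"xyz": [0, 0.03, 0.17], "twist": [0, 0, 0]},
  {"xyz": [0, 0.06, 0.17], "twist": [0, 0, 0]},
  {"xyz": [0, 0.09, 0.17], "twist": [0, 0, 1]},
  {"xyz": [0, 0.12, 0.17], "twist": [0, 0, 2]},
])

```text
time: 26.7
tool_pos: [0.5197, -0.1911, 0.2568]
ee_rot: [-1.571, -0.0, 1.361]
wrist_force: [1.0, 0.6, -0.3]
width: 0.0075
```

Emit:
step_arm([
  {"xyz": [0, 0.035, 0], "twist": [0, 0, 0]},
  {"xyz": [0, 0.075, 0], "twist": [0, 0, 0]},
  {"xyz": [0, 0.115, 0], "twist": [0, 0, 0]},
  {"xyz": [0, 0.155, 0], "twist": [0, 0, 0]},
  {"xyz": [0.003, 0.195, 0], "twist": [0, 0, 0]},
  {"xyz": [0.007, 0.235, 0], "twist": [0, 0, 0]},
  {"xyz": [0.007, 0.275, 0], "twist": [0, 0, 0]},
  {"xyz": [0.007, 0.315, 0], "twist": [0, 0, 0]},
  {"xyz": [0.007, 0.355, 0], "twist": [0, 0, 0]},
  {"xyz": [0.007, 0.39, 0], "twist": [0, 0, 0]},
  {"xyz": [0.007, 0.42, 0], "twist": [0, 0, 0]},
  {"xyz": [0.007, 0.445, 0], "twist": [0, 0, 0]},
])

```text
time: 27.7
tool_pos: [0.5262, 0.2553, 0.2565]
ee_rot: [-1.57, -0.0, 1.363]
wrist_force: [-0.6, -0.7, -0.5]
width: 0.0076
```

Emit:
step_arm([
  {"xyz": [0, 0.015, 0], "twist": [0, 0, 0]},
  {"xyz": [0, 0.015, -0.015], "twist": [0, 0, 0]},
  {"xyz": [0, 0.015, -0.04], "twist": [0, 0, 0]},
  {"xyz": [0, 0.015, -0.07], "twist": [0, 0, 0]},
  {"xyz": [0, 0.015, -0.09], "twist": [0, 0, 0]},
  {"xyz": [0, 0.015, -0.1], "twist": [0, 0, 0]},
  {"xyz": [0, 0.015, -0.1], "twist": [0, 0, 0]},
])

```text
time: 28.28
tool_pos: [0.5255, 0.2667, 0.1532]
ee_rot: [-1.565, 0.004, 1.361]
wrist_force: [0.2, -0.3, -1.6]
width: 0.0079
```

Emit:
step_arm([
  {"xyz": [0.001, 0, -0.01], "twist": [0, 0, 0]},
  {"xyz": [0.001, 0, -0.02], "twist": [0, 0, 0]},
  {"xyz": [0.001, 0, -0.03], "twist": [0, 0, 0]},
  {"xyz": [0.001, 0, -0.04], "twist": [0, 0, 0]},
  {"xyz": [0.001, 0, -0.05], "twist": [0, 0, 0]},
  {"xyz": [0.001, 0, -0.058], "twist": [0, 0, 0]},
  {"xyz": [0.001, 0, -0.064], "twist": [0, 0, 0]},
  {"xyz": [0.001, 0, -0.066], "twist": [0, 0, 0]},
  {"xyz": [0.001, 0, -0.066], "twist": [0, 0, 0]},
])

```text
time: 29.03
tool_pos: [0.5279, 0.2678, 0.0903]
ee_rot: [-1.57, 0.0, 1.361]
wrist_force: [0.1, -0.3, -1.1]
width: 0.0078
```

Emit:
step_arm([
  {"xyz": [0, 0, 0], "twist": [0, 0, 0]},
  {"xyz": [0, 0, 0], "twist": [0, 0, 0]},
  {"xyz": [0, 0, 0], "twist": [0, 0, 0]},
  {"xyz": [0, 0, 0], "twist": [0, 0, 0]},
  {"xyz": [0, 0, 0.02], "twist": [0, 0, 0]},
  {"xyz": [0, 0, 0.06], "twist": [0, 0, 0]},
  {"xyz": [0, 0, 0.1], "twist": [0, 0, 0]},
  {"xyz": [0, -0.02, 0.14], "twist": [0, 0, 0]},
  {"xyz": [0, -0.05, 0.165], "twist": [0, 0, 0]},
  {"xyz": [0, -0.085, 0.17], "twist": [0, 0, 0]},
  {"xyz": [0, -0.12, 0.17], "twist": [0, 0, 0]},
  {"xyz": [0, -0.15, 0.17], "twist": [0, 0, 0]},
], fingers=174)

```text
time: 30.03
tool_pos: [0.5284, 0.1161, 0.2624]
ee_rot: [-1.574, -0.001, 1.361]
wrist_force: [-0.5, 0.4, -1.5]
width: 0.0296
```

```bash
python3 - <<'E'
from pl import *
snap('wrist','w7'); o=robot.get_obs();print(o['time'],o['tool_pos'],o['width'])
plates('w7')
E
```

```text
30.0833 [0.52845137 0.11115034 0.26185234] 0.03005111314577455
w7 865 [393. 151.] [0.528  0.2683] [ 9.6 79. ] rackxy 0.0005 -0.026 z 0.12
w7 1068 [485. 150.] [0.5486 0.3709] [10.7 79.1] rackxy -0.0009 0.0787 z 0.1192
w7 988 [440. 152.] [0.5394 0.3198] [10.1 78.8] rackxy 0.0008 0.0267 z 0.1195
```

Emit:
step_arm([
  {"xyz": [0, -0.035, 0], "twist": [0, 0, 0]},
  {"xyz": [0, -0.075, 0], "twist": [0, 0, 0]},
  {"xyz": [0, -0.115, 0], "twist": [0, 0, 0]},
  {"xyz": [0, -0.155, 0], "twist": [0, 0, 0]},
  {"xyz": [0, -0.195, 0], "twist": [0, 0, -1]},
  {"xyz": [-0.003, -0.235, 0], "twist": [0, 0, -2]},
  {"xyz": [-0.006, -0.275, 0], "twist": [0, 0, -2]},
  {"xyz": [-0.009, -0.315, 0], "twist": [0, 0, -2]},
  {"xyz": [-0.012, -0.355, 0], "twist": [0, 0, -2]},
  {"xyz": [-0.012, -0.395, 0], "twist": [0, 0, -2]},
  {"xyz": [-0.012, -0.43, 0], "twist": [0, 0, -2]},
  {"xyz": [-0.012, -0.455, -0.01], "twist": [0, 0, -2]},
])

```text
time: 31.08
tool_pos: [0.5161, -0.3409, 0.2524]
ee_rot: [-1.575, 0.002, 1.324]
wrist_force: [-0.1, 0.4, 0.2]
width: 0.0303
```

Emit:
step_arm([
  {"xyz": [0, -0.01, 0], "twist": [0, 0, 0]},
  {"xyz": [0, -0.017, -0.02], "twist": [0, 0, 0]},
  {"xyz": [0, -0.017, -0.05], "twist": [0, 0, 0]},
  {"xyz": [0, -0.017, -0.08], "twist": [0, 0, 0]},
  {"xyz": [0, -0.017, -0.1], "twist": [0, 0, 0]},
  {"xyz": [0, -0.017, -0.1], "twist": [0, 0, 0]},
  {"xyz": [0, -0.017, -0.1], "twist": [0, 0, 0]},
])

```text
time: 31.67
tool_pos: [0.5158, -0.3528, 0.1496]
ee_rot: [-1.568, -0.002, 1.327]
wrist_force: [0.1, -0.3, 0.2]
width: 0.0298
```

Emit:
step_arm([
  {"xyz": [0, -0.001, -0.02], "twist": [0, 0, 0]},
  {"xyz": [0, -0.001, -0.035], "twist": [0, 0, 0]},
  {"xyz": [0, -0.001, -0.05], "twist": [0, 0, 0]},
  {"xyz": [0, -0.001, -0.06], "twist": [0, 0, 0]},
  {"xyz": [0, -0.001, -0.063], "twist": [0, 0, 0]},
  {"xyz": [0, -0.001, -0.063], "twist": [0, 0, 0]},
])

```text
time: 32.17
tool_pos: [0.5165, -0.3551, 0.0882]
ee_rot: [-1.572, 0.0, 1.327]
wrist_force: [-0.8, 0.5, 0.3]
width: 0.0298
```

Emit:
step_arm([
  {"xyz": [0, 0, 0], "twist": [0, 0, 0]},
  {"xyz": [0, 0, 0], "twist": [0, 0, 0]},
  {"xyz": [0, 0, 0], "twist": [0, 0, 0]},
  {"xyz": [0, 0, 0], "twist": [0, 0, 0]},
  {"xyz": [0, 0, 0], "twist": [0, 0, 0]},
  {"xyz": [0, 0, 0], "twist": [0, 0, 0]},
], fingers=255)

```text
time: 32.67
tool_pos: [0.5165, -0.3555, 0.0886]
ee_rot: [-1.573, 0.001, 1.326]
wrist_force: [-0.2, 0.7, 3.7]
width: 0.0077
```

Emit:
step_arm([
  {"xyz": [0, 0, 0.01], "twist": [0, 0, 0]},
  {"xyz": [0, 0, 0.025], "twist": [0, 0, 0]},
  {"xyz": [0, 0, 0.05], "twist": [0, 0, 0]},
  {"xyz": [0, 0, 0.075], "twist": [0, 0, 0]},
  {"xyz": [0, 0, 0.1], "twist": [0, 0, 0]},
  {"xyz": [0, 0, 0.125], "twist": [0, 0, 0]},
  {"xyz": [0, 0, 0.15], "twist": [0, 0, 0]},
  {"xyz": [0, 0.01, 0.165], "twist": [0, 0, 0]},
  {"xyz": [0, 0.03, 0.17], "twist": [0, 0, 0]},
  {"xyz": [0, 0.06, 0.17], "twist": [0, 0, 0]},
  {"xyz": [0, 0.09, 0.17], "twist": [0, 0, 1]},
  {"xyz": [0, 0.12, 0.17], "twist": [0, 0, 2]},
])

```text
time: 33.67
tool_pos: [0.5157, -0.2341, 0.2578]
ee_rot: [-1.571, -0.0, 1.361]
wrist_force: [0.7, -0.3, -1.2]
width: 0.008
```

Emit:
step_arm([
  {"xyz": [0, 0.035, 0], "twist": [0, 0, 0]},
  {"xyz": [0, 0.075, 0], "twist": [0, 0, 0]},
  {"xyz": [0, 0.115, 0], "twist": [0, 0, 0]},
  {"xyz": [0, 0.155, 0], "twist": [0, 0, 0]},
  {"xyz": [0, 0.195, 0], "twist": [0, 0, 0]},
  {"xyz": [0, 0.235, 0], "twist": [0, 0, 0]},
  {"xyz": [0, 0.275, 0], "twist": [0, 0, 0]},
  {"xyz": [0, 0.315, 0], "twist": [0, 0, 0]},
  {"xyz": [0, 0.355, 0], "twist": [0, 0, 0]},
  {"xyz": [0, 0.39, 0], "twist": [0, 0, 0]},
  {"xyz": [0, 0.42, 0], "twist": [0, 0, 0]},
  {"xyz": [0, 0.44, 0], "twist": [0, 0, 0]},
])

```text
time: 34.67
tool_pos: [0.5151, 0.2079, 0.2576]
ee_rot: [-1.57, -0.001, 1.364]
wrist_force: [-0.2, -1.2, -0.7]
width: 0.0078
```

Emit:
step_arm([
  {"xyz": [0, 0.012, 0], "twist": [0, 0, 0]},
  {"xyz": [0, 0.012, -0.015], "twist": [0, 0, 0]},
  {"xyz": [0, 0.012, -0.04], "twist": [0, 0, 0]},
  {"xyz": [0, 0.012, -0.07], "twist": [0, 0, 0]},
  {"xyz": [0, 0.012, -0.09], "twist": [0, 0, 0]},
  {"xyz": [0, 0.012, -0.1], "twist": [0, 0, 0]},
  {"xyz": [0, 0.012, -0.1], "twist": [0, 0, 0]},
])

```text
time: 35.25
tool_pos: [0.5144, 0.2157, 0.1544]
ee_rot: [-1.565, 0.003, 1.361]
wrist_force: [-0.3, -0.2, -1.7]
width: 0.0076
```

Emit:
step_arm([
  {"xyz": [0.001, 0.001, -0.01], "twist": [0, 0, 0]},
  {"xyz": [0.001, 0.001, -0.02], "twist": [0, 0, 0]},
  {"xyz": [0.001, 0.001, -0.03], "twist": [0, 0, 0]},
  {"xyz": [0.001, 0.001, -0.04], "twist": [0, 0, 0]},
  {"xyz": [0.001, 0.001, -0.05], "twist": [0, 0, 0]},
  {"xyz": [0.001, 0.001, -0.058], "twist": [0, 0, 0]},
  {"xyz": [0.001, 0.001, -0.064], "twist": [0, 0, 0]},
  {"xyz": [0.001, 0.001, -0.067], "twist": [0, 0, 0]},
  {"xyz": [0.001, 0.001, -0.067], "twist": [0, 0, 0]},
])

```text
time: 36.0
tool_pos: [0.517, 0.2179, 0.0908]
ee_rot: [-1.571, -0.0, 1.361]
wrist_force: [1.0, 0.4, -1.0]
width: 0.0079
```

Emit:
step_arm([
  {"xyz": [0, 0, 0], "twist": [0, 0, 0]},
  {"xyz": [0, 0, 0], "twist": [0, 0, 0]},
  {"xyz": [0, 0, 0], "twist": [0, 0, 0]},
  {"xyz": [0, 0, 0], "twist": [0, 0, 0]},
  {"xyz": [0, 0, 0.02], "twist": [0, 0, 0]},
  {"xyz": [0, 0, 0.06], "twist": [0, 0, 0]},
  {"xyz": [0, 0, 0.1], "twist": [0, 0, 0]},
  {"xyz": [-0.01, -0.02, 0.13], "twist": [0, 0, 0]},
  {"xyz": [-0.02, -0.05, 0.15], "twist": [0, 0, 0]},
  {"xyz": [-0.03, -0.085, 0.17], "twist": [0, 0, 0]},
  {"xyz": [-0.04, -0.12, 0.19], "twist": [0, 0, 0]},
  {"xyz": [-0.05, -0.15, 0.2], "twist": [0, 0, 0]},
], fingers=174)

```text
time: 37.0
tool_pos: [0.4671, 0.0662, 0.2937]
ee_rot: [-1.576, -0.001, 1.361]
wrist_force: [1.1, 0.2, 0.3]
width: 0.03
```

```bash
python3 - <<'E'
from pl import *
snap('wrist','w8');snap('top','t8');snap('scene','s8'); o=robot.get_obs();print(o['time'],o['tool_pos'],o['width'])
plates('w8');plates('t8');plates('s8')
for t,z in(('w8',.04),('t8',.04),('s8',.04)):
    im,d,ci=load(t);P=cloud(ci,d)
    m=(P[...,2]<.012)&(P[...,2]>-.006)&(P[...,0]>.25)&(P[...,0]<.6)&(abs(P[...,1])<.18)
    k=(im.max(2)<60)&(abs(P[...,2]-.04)<.008)&(P[...,0]>.25)&(P[...,0]<.6)&(abs(P[...,1])<.15)
    v,u=np.nonzero(k)
    if len(u):
        Q=plane(ci,np.c_[u,v],.04); print(t,len(u),'knob',(Q.min(0)+Q.max(0))/2,np.ptp(Q,axis=0))
E
```

```text
37.15 [0.46733708 0.06643028 0.29237767] 0.030005682539868066
w8 691 [386. 188.] [0.5167 0.2185] [ 9.  80.7] rackxy -0.0001 -0.077 z 0.1199
w8 703 [426. 189.] [0.5281 0.2682] [ 9.3 79.7] rackxy 0.0006 -0.026 z 0.1195
w8 690 [505. 191.] [0.5481 0.3711] [ 9.9 79.7] rackxy -0.0015 0.0787 z 0.1167
w8 800 [467. 189.] [0.5396 0.3194] [10.2 80.6] rackxy 0.0011 0.0265 z 0.1192
t8 159 [107. 233.] [0.5475 0.3703] [ 9.5 80.7] rackxy -0.0019 0.0778 z 0.1192
t8 145 [128. 236.] [0.5378 0.3194] [10.7 80.2] rackxy -0.0007 0.026 z 0.1193
t8 150 [149. 241.] [0.5269 0.2667] [ 9.  80.7] rackxy -0.0003 -0.0277 z 0.1194
t8 130 [169. 245.] [0.5161 0.2169] [ 9.7 80.1] rackxy -0.0004 -0.0788 z 0.1198
s8 88 [353. 154.] [0.5182 0.2208] [ 8.  82.9] rackxy 0.0008 -0.0745 z 0.1185
s8 90 [372. 159.] [0.5293 0.2709] [ 8. 81.] rackxy 0.0012 -0.0232 z 0.1188
s8 99 [391. 164.] [0.5412 0.3204] [ 8.8 79.3] rackxy 0.0024 0.0277 z 0.1184
s8 108 [410. 169.] [0.5507 0.3715] [ 9.2 81.6] rackxy 0.001 0.0796 z 0.1181
w8 372 knob [0.42282685 0.00176932 0.04      ] [2.95368770e-02 3.17033851e-02 5.55111512e-17]
t8 57 knob [ 0.42392378 -0.00168148  0.04      ] [0.02645649 0.02909573 0.        ]
s8 78 knob [0.42771408 0.00219775 0.04      ] [3.07615233e-02 2.79469736e-02 2.22044605e-16]
```

View pics/w8.png

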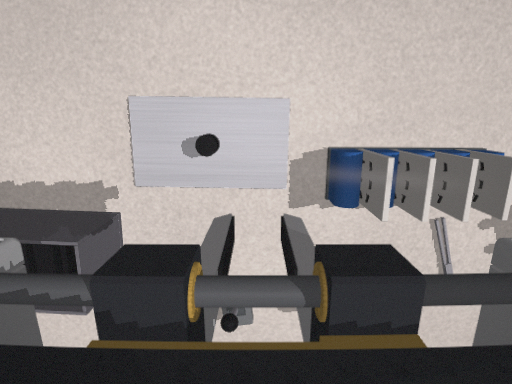

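View pics/s8.png

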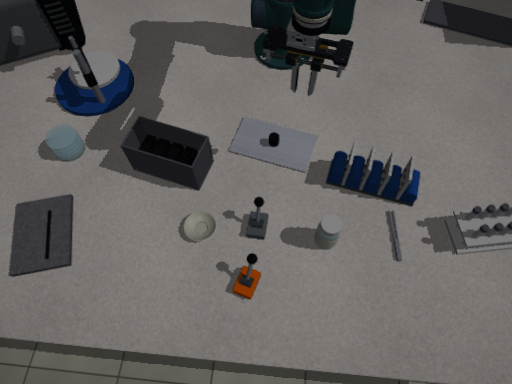

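Emit:
step_arm([
  {"xyz": [-0.02, -0.03, -0.03], "twist": [0, 0, 0]},
  {"xyz": [-0.044, -0.066, -0.06], "twist": [0, 0, 0]},
  {"xyz": [-0.044, -0.066, -0.09], "twist": [0, 0, 0]},
  {"xyz": [-0.044, -0.066, -0.12], "twist": [0, 0, 0]},
  {"xyz": [-0.044, -0.066, -0.14], "twist": [0, 0, 0]},
  {"xyz": [-0.044, -0.066, -0.14], "twist": [0, 0, 0]},
  {"xyz": [-0.044, -0.066, -0.14], "twist": [0, 0, 0]},
], fingers=0)

```text
time: 37.73
tool_pos: [0.4222, 0.0028, 0.149]
ee_rot: [-1.567, -0.0, 1.362]
wrist_force: [0.2, 1.5, -0.0]
width: 0.073
```

```bash
python3 - <<'E'
from pl import *
im,d,ci=snap('wrist','w9'); o=robot.get_obs();print(o['time'],o['tool_pos'],o['width'],np.degrees(o['ee_rot']))
P=cloud(ci,d); k=(im.max(2)<60)&(abs(P[...,2]-.04)<.008)&(P[...,0]>.25)&(P[...,0]<.6)&(abs(P[...,1])<.15)
v,u=np.nonzero(k);Q=plane(ci,np.c_[u,v],.04); print('knob',(Q.min(0)+Q.max(0))/2,np.ptp(Q,axis=0))
im,d,ci=load('w8')
g=cv2.cvtColor(im,cv2.COLOR_RGB2GRAY); hsv=cv2.cvtColor(im,cv2.COLOR_RGB2HSV)
m=((hsv[...,0]>105)&(hsv[...,0]<135)&(hsv[...,1]>12)&(hsv[...,1]<70)).astype(np.uint8)
m=cv2.morphologyEx(m,cv2.MORPH_OPEN,np.ones((5,5)));n,l,st,ce=cv2.connectedComponentsWithStats(m)
k=1+np.argmax(st[1:,4]);v,u=np.nonzero(l==k);print(st[k],rect(plane(ci,np.c_[u,v],.006)))
E
```

```text
37.7833 [0.42344656 0.00257235 0.15075983] 0.07700826336279426 [-8.99822504e+01 -2.21942575e-02  7.80643143e+01]
knob [0.42194182 0.00045787 0.04      ] [0.03177855 0.03049919 0.        ]
[329 168  12  11 116] (array([0.50931052, 0.18366333]), [16.784133911132812, 17.612302780151367], np.float32(-8.7001295))
```

View pics/w9.png

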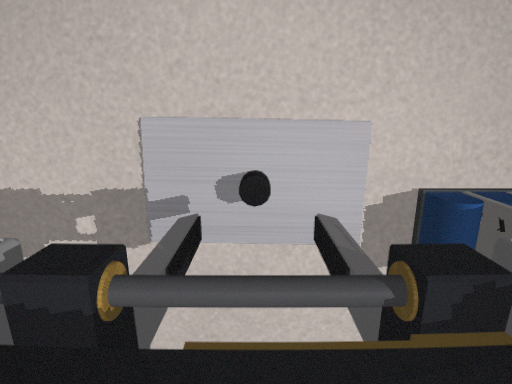

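```bash
python3 - <<'E'
from pl import *
im,d,ci=load('w9')
Q=plane(ci,[(141,117),(369,121),(366,244),(151,244)],.006)[:,:2]
print(Q.round(4),Q.mean(0)); 
for a,b in((0,1),(3,2)): e=Q[b]-Q[a]; print(np.linalg.norm(e),np.degrees(np.arctan2(-e[0],e[1])))
E
```

```text
[[ 0.3286 -0.1014]
 [ 0.382   0.132 ]
 [ 0.5195  0.1118]
 [ 0.4682 -0.132 ]] [0.42454317 0.0026357 ]
0.23942797718855285 -12.88772119130793
0.2491184784802959 -11.885942930042239
```

Emit:
step_arm([
  {"xyz": [-0.001, -0.002, -0.03], "twist": [0, 0, 0]},
  {"xyz": [-0.001, -0.002, -0.06], "twist": [0, 0, 0]},
  {"xyz": [-0.001, -0.002, -0.085], "twist": [0, 0, 0]},
  {"xyz": [-0.001, -0.002, -0.105], "twist": [0, 0, 0]},
  {"xyz": [-0.001, -0.002, -0.12], "twist": [0, 0, 0]},
  {"xyz": [-0.001, -0.002, -0.128], "twist": [0, 0, 0]},
  {"xyz": [-0.001, -0.002, -0.13], "twist": [0, 0, 0]},
  {"xyz": [-0.001, -0.002, -0.13], "twist": [0, 0, 0]},
])

```text
time: 38.45
tool_pos: [0.4232, 0.0, 0.0215]
ee_rot: [-1.572, -0.0, 1.362]
wrist_force: [-0.1, 0.0, -0.6]
width: 0.0941
```

Emit:
step_arm([
  {"xyz": [0, 0, 0], "twist": [0, 0, 0]},
  {"xyz": [0, 0, 0], "twist": [0, 0, 0]},
  {"xyz": [0, 0, 0], "twist": [0, 0, 0]},
  {"xyz": [0, 0, 0], "twist": [0, 0, 0]},
  {"xyz": [0, 0, 0], "twist": [0, 0, 0]},
  {"xyz": [0, 0, 0], "twist": [0, 0, 0]},
  {"xyz": [0, 0, 0], "twist": [0, 0, 0]},
  {"xyz": [0, 0, 0], "twist": [0, 0, 0]},
  {"xyz": [0, 0, 0], "twist": [0, 0, 0]},
], fingers=255)

```text
time: 39.2
tool_pos: [0.422, -0.0002, 0.0204]
ee_rot: [-1.571, -0.0, 1.361]
wrist_force: [0.8, -0.0, 0.3]
width: 0.0375
```

Emit:
step_arm([
  {"xyz": [0, 0, 0], "twist": [0, 0, 0]},
  {"xyz": [0, 0, 0], "twist": [0, 0, 0]},
  {"xyz": [0, 0, 0], "twist": [0, 0, 0]},
  {"xyz": [0, 0, 0], "twist": [0, 0, 0]},
])

```text
time: 39.53
tool_pos: [0.422, -0.0001, 0.0205]
ee_rot: [-1.571, -0.0, 1.361]
wrist_force: [-0.1, 0.2, -1.2]
width: 0.0314
```

Emit:
step_arm([
  {"xyz": [0, 0, 0.01], "twist": [0, 0, 0]},
  {"xyz": [0, 0, 0.025], "twist": [0, 0, 0]},
  {"xyz": [0, 0, 0.045], "twist": [0, 0, 0]},
  {"xyz": [0, 0, 0.07], "twist": [0, 0, 0]},
  {"xyz": [0, 0, 0.095], "twist": [0, 0, 0]},
  {"xyz": [0, 0, 0.12], "twist": [0, 0, 0]},
  {"xyz": [0, 0, 0.145], "twist": [0, 0, 0]},
  {"xyz": [0, 0, 0.165], "twist": [0, 0, -0.5]},
  {"xyz": [0, 0, 0.18], "twist": [0, 0, -1]},
  {"xyz": [0, 0, 0.19], "twist": [0, 0, -1.5]},
  {"xyz": [0, 0, 0.19], "twist": [0, 0, -1.5]},
])

```text
time: 40.45
tool_pos: [0.423, -0.0003, 0.213]
ee_rot: [-1.575, -0.0, 1.335]
wrist_force: [0.2, -0.2, -2.7]
width: 0.0316
```

Emit:
step_arm([
  {"xyz": [0.006, -0.017, 0], "twist": [0, 0, 0]},
  {"xyz": [0.015, -0.042, 0], "twist": [0, 0, 0]},
  {"xyz": [0.025, -0.07, 0], "twist": [0, 0, 0]},
  {"xyz": [0.035, -0.1, 0], "twist": [0, 0, 0]},
  {"xyz": [0.046, -0.13, 0], "twist": [0, 0, 0]},
  {"xyz": [0.057, -0.16, 0], "twist": [0, 0, 0]},
  {"xyz": [0.067, -0.19, 0], "twist": [0, 0, 0]},
  {"xyz": [0.078, -0.22, 0], "twist": [0, 0, 0]},
  {"xyz": [0.088, -0.247, 0], "twist": [0, 0, 0]},
  {"xyz": [0.096, -0.27, 0], "twist": [0, 0, 0]},
  {"xyz": [0.102, -0.284, 0], "twist": [0, 0, 0]},
  {"xyz": [0.1045, -0.291, 0], "twist": [0, 0, 0]},
])

```text
time: 41.45
tool_pos: [0.5261, -0.2929, 0.2076]
ee_rot: [-1.567, -0.001, 1.333]
wrist_force: [0.3, 0.1, -2.4]
width: 0.0314
```

Emit:
step_arm([
  {"xyz": [0, 0, -0.015], "twist": [0, 0, 0]},
  {"xyz": [0, 0, -0.03], "twist": [0, 0, 0]},
  {"xyz": [0, 0, -0.04], "twist": [0, 0, 0]},
  {"xyz": [0, 0, -0.05], "twist": [0, 0, 0]},
  {"xyz": [0, 0, -0.05], "twist": [0, 0, 0]},
  {"xyz": [0, 0, -0.05], "twist": [0, 0, 0]},
])

```text
time: 41.95
tool_pos: [0.5261, -0.2905, 0.1596]
ee_rot: [-1.569, -0.001, 1.336]
wrist_force: [0.1, -0.0, -2.1]
width: 0.031
```

```bash
python3 - <<'E'
from pl import *
im,d,ci=snap('wrist','w10'); o=robot.get_obs();print(o['time'],o['tool_pos'],o['width'],np.degrees(o['ee_rot']))
E
```

```text
42.0 [ 0.52661838 -0.2908785   0.16076396] 0.031301770082523564 [-9.00092526e+01 -3.21239288e-03  7.65180927e+01]
```

View pics/w10.png

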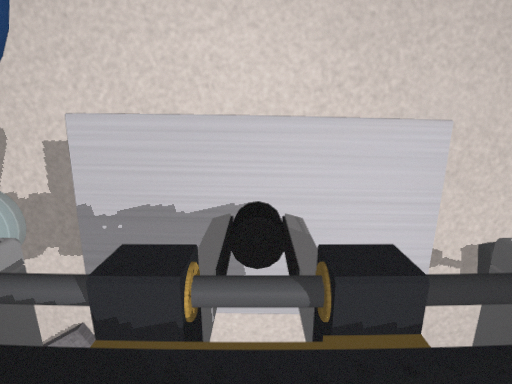

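Emit:
step_arm([
  {"xyz": [0, 0, -0.005], "twist": [0, 0, 0]},
  {"xyz": [0, 0, -0.01], "twist": [0, 0, 0]},
  {"xyz": [0, 0, -0.014], "twist": [0, 0, 0]},
  {"xyz": [0, 0, -0.0165], "twist": [0, 0, 0]},
  {"xyz": [0, 0, -0.0165], "twist": [0, 0, 0]},
  {"xyz": [0, 0, -0.0165], "twist": [0, 0, 0]},
])

```text
time: 42.5
tool_pos: [0.5265, -0.2911, 0.1443]
ee_rot: [-1.571, -0.0, 1.335]
wrist_force: [-0.9, 1.0, -1.0]
width: 0.0316
```

Emit:
step_arm([
  {"xyz": [0, 0, -0.0005], "twist": [0, 0, 0]},
  {"xyz": [0, 0, -0.0005], "twist": [0, 0, 0]},
  {"xyz": [0, 0, -0.0005], "twist": [0, 0, 0]},
  {"xyz": [0, 0, -0.0005], "twist": [0, 0, 0]},
  {"xyz": [0, 0, -0.0005], "twist": [0, 0, 0]},
  {"xyz": [0, 0, -0.0005], "twist": [0, 0, 0]},
  {"xyz": [0, 0, 0.01], "twist": [0, 0, 0]},
  {"xyz": [0, 0, 0.04], "twist": [0, 0, 0]},
  {"xyz": [0, 0, 0.08], "twist": [0, 0, 0]},
  {"xyz": [0, 0, 0.12], "twist": [0, 0, 0]},
  {"xyz": [0, 0, 0.15], "twist": [0, 0, 0]},
  {"xyz": [0, 0, 0.15], "twist": [0, 0, 0]},
], fingers=0)

```text
time: 43.5
tool_pos: [0.5285, -0.2925, 0.3044]
ee_rot: [-1.586, 0.006, 1.335]
wrist_force: [0.2, 0.6, 1.4]
width: 0.0938
```

```bash
cat > lid.py <<'E'
from pl import *
def lid(tag):
    im,d,ci=load(tag);P=cloud(ci,d)
    k=(im.max(2)<60)&(abs(P[...,2]-.164)<.008)&(P[...,0]>.42)&(P[...,0]<.62)&(abs(P[...,1]+.29)<.1)
    v,u=np.nonzero(k)
    if len(u)>5: Q=plane(ci,np.c_[u,v],.164); print(tag,'knob',((Q.min(0)+Q.max(0))/2).round(4),np.ptp(Q,axis=0).round(4))
    m=((abs(P[...,2]-.13)<.008)&(P[...,0]>.4)&(P[...,0]<.66)&(abs(P[...,1]+.29)<.16)).astype(np.uint8)
    m=cv2.morphologyEx(m,cv2.MORPH_OPEN,np.ones((5,5)));n,l,st,ce=cv2.connectedComponentsWithStats(m);k=1+np.argmax(st[1:,4])
    v,u=np.nonzero(l==k); print(tag,'lid',rect(plane(ci,np.c_[u,v],.13)),P[l==k][:,2].mean())
E
python3 - <<'E'
from lid import *
o=robot.get_obs();print(o['time'],o['tool_pos'],o['width'])
snap('wrist','w11');snap('top','t11');snap('scene','s11')
for t in('w11','t11','s11'): lid(t)
E
```

```text
43.5 [ 0.52847178 -0.29247938  0.30435023] 0.09376908411343865
w11 knob [ 0.5265 -0.2908  0.164 ] [0.0313 0.0302 0.    ]
w11 lid (array([ 0.52712067, -0.29067197]), [140.1884307861328, 244.28756713867188], np.float32(-14.527844)) 0.1307370608681889
t11 knob [ 0.5263 -0.2826  0.164 ] [0.0261 0.0143 0.    ]
t11 lid (array([ 0.52572949, -0.29137433]), [141.26795959472656, 244.63119506835938], np.float32(-15.119311)) 0.1304459032913135
s11 knob [ 0.5307 -0.287   0.164 ] [0.0329 0.0301 0.    ]
s11 lid (array([ 0.53082727, -0.28715393]), [141.64501953125, 244.96397399902344], np.float32(-14.661121)) 0.1284885047865133
```

View pics/w11.png

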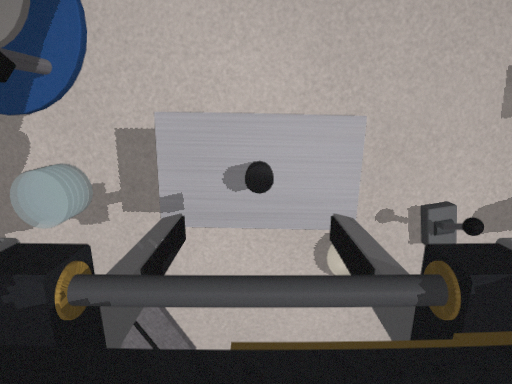

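View pics/s11.png

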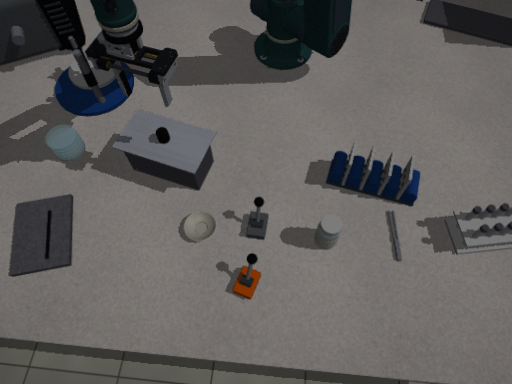

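```bash
python3 - <<'E'
from lid import *
for t in('t11','s11','t2','w11'):
    im,d,ci=load(t);P=cloud(ci,d)
    R=(P[...,0]>.58)&(P[...,0]<.75)&(P[...,1]>-.07)&(P[...,1]<.06)
    m=R&(P[...,2]>.008)&(P[...,2]<.14); Q=P[m]
    if not len(Q): continue
    b=Q[(Q[:,2]<.03)]; tip=Q[Q[:,2]>.085]
    print(t,len(Q),'zmax',Q[:,2].max())
    if len(b)>20: print(' base',rect(b),np.median(b[:,2]),b.min(0).round(4),b.max(0).round(4))
    for z in np.arange(.02,.12,.01):
        s=Q[(Q[:,2]>z)&(Q[:,2]<z+.01)]
        if len(s): print('  ',round(z,3),len(s),np.median(s,0).round(4),np.ptp(s,axis=0).round(3))
im,_,_=load('t11');cv2.imwrite('pics/t11c.png',cv2.resize(im[140:200,240:310,::-1],None,fx=8,fy=8,interpolation=cv2.INTER_NEAREST))
im,_,_=load('s11');cv2.imwrite('pics/s11c.png',cv2.resize(im[185:250,225:295,::-1],None,fx=8,fy=8,interpolation=cv2.INTER_NEAREST))
E
```

```text
t11 472 zmax 0.11394744315277172
 base (array([ 0.7011012 , -0.02298565]), [49.47764587402344, 69.48914337158203], np.float32(88.77425)) 0.025156117286395885 [ 0.666  -0.0481  0.0096] [0.7357 0.0024 0.0298]
   0.02 302 [ 0.7128 -0.0219  0.0252] [0.07  0.051 0.01 ]
   0.03 69 [ 0.7012 -0.0227  0.0339] [0.022 0.027 0.01 ]
   0.04 3 [ 0.6967 -0.0219  0.049 ] [0.    0.006 0.004]
   0.05 2 [ 0.6934 -0.0216  0.0544] [0.    0.005 0.001]
   0.06 4 [ 0.6897 -0.0213  0.0643] [0.003 0.005 0.006]
   0.09 4 [ 0.6647 -0.0106  0.0979] [0.008 0.015 0.002]
   0.1 73 [ 0.6723 -0.0195  0.1062] [0.023 0.023 0.01 ]
   0.11 6 [ 0.6733 -0.0204  0.1108] [0.005 0.01  0.004]
s11 577 zmax 0.11030765373779805
 base (array([ 0.70658221, -0.01874934]), [49.647640228271484, 69.72592163085938], np.float32(86.32838)) 0.023569519665084138 [ 0.6709 -0.0447  0.0081] [0.7425 0.0078 0.0299]
   0.02 340 [ 0.7156 -0.0175  0.0239] [0.07  0.052 0.01 ]
   0.03 65 [ 0.7072 -0.0196  0.0331] [0.02  0.029 0.009]
   0.04 12 [ 0.7004 -0.0198  0.0447] [0.009 0.009 0.007]
   0.05 9 [ 0.697  -0.0175  0.0532] [0.006 0.006 0.008]
   0.0
[... 1060 characters left out ...]
.549678802490234, 69.20196533203125], np.float32(85.722084)) 0.025093442075076577 [ 0.6676 -0.0496  0.008 ] [0.7392 0.0048 0.03  ]
   0.02 948 [ 0.6932 -0.0248  0.0254] [0.071 0.054 0.01 ]
   0.03 167 [ 0.7019 -0.0266  0.0336] [0.022 0.03  0.01 ]
   0.04 18 [ 0.6939 -0.0255  0.0452] [0.01  0.005 0.009]
   0.05 23 [ 0.69   -0.0244  0.0546] [0.009 0.005 0.009]
   0.06 23 [ 0.6874 -0.0243  0.0654] [0.01  0.006 0.01 ]
   0.07 28 [ 0.683  -0.0237  0.0753] [0.01  0.003 0.009]
   0.08 3 [ 0.6782 -0.0246  0.0822] [0.013 0.002 0.008]
   0.09 66 [ 0.6663 -0.0286  0.0976] [0.022 0.021 0.008]
   0.1 239 [ 0.6717 -0.0234  0.1059] [0.023 0.022 0.01 ]
   0.11 4 [ 0.6737 -0.0225  0.1102] [0.006 0.004 0.001]
```

View pics/t11c.png

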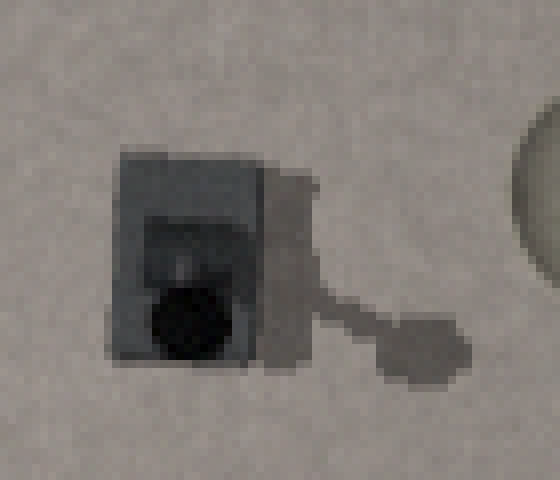

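View pics/s11c.png

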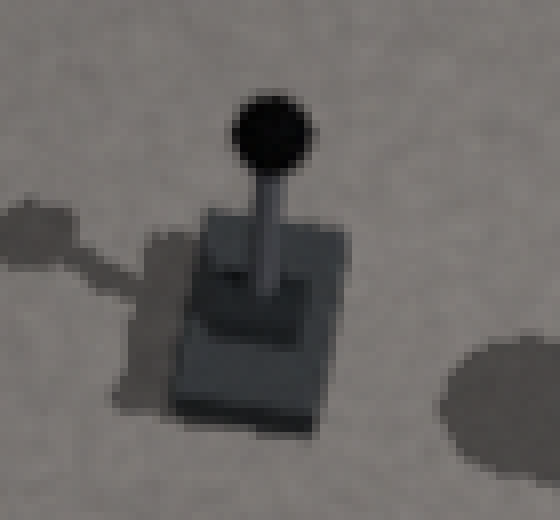

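Emit:
step_arm([
  {"xyz": [0.01, 0.03, 0], "twist": [0, 0, 2]},
  {"xyz": [0.022, 0.065, 0], "twist": [0, 0, 4]},
  {"xyz": [0.035, 0.1, 0], "twist": [0, 0, 6]},
  {"xyz": [0.047, 0.135, 0], "twist": [0, 0, 8]},
  {"xyz": [0.06, 0.17, 0], "twist": [0, 0, 10]},
  {"xyz": [0.072, 0.205, 0], "twist": [0, 0, 10]},
  {"xyz": [0.085, 0.24, 0], "twist": [0, 0, 10]},
  {"xyz": [0.095, 0.262, 0], "twist": [0, 0, 10]},
  {"xyz": [0.097, 0.269, 0], "twist": [0, 0, 10]},
  {"xyz": [0.097, 0.269, -0.02], "twist": [0, 0, 10]},
  {"xyz": [0.097, 0.269, -0.05], "twist": [0, 0, 10]},
  {"xyz": [0.097, 0.269, -0.08], "twist": [0, 0, 10]},
], fingers=255)

```text
time: 44.65
tool_pos: [0.6231, -0.0226, 0.2122]
ee_rot: [-1.57, 0.001, 1.51]
wrist_force: [-0.4, 0.6, -0.2]
width: 0.0173
```

Emit:
step_arm([
  {"xyz": [0, 0, -0.03], "twist": [0, 0, 0]},
  {"xyz": [0, 0, -0.06], "twist": [0, 0, 0]},
  {"xyz": [0, 0, -0.09], "twist": [0, 0, 0]},
  {"xyz": [0, 0, -0.11], "twist": [0, 0, 0]},
  {"xyz": [0, 0, -0.125], "twist": [0, 0, 0]},
  {"xyz": [0, 0, -0.13], "twist": [0, 0, 0]},
  {"xyz": [0, 0, -0.13], "twist": [0, 0, 0]},
  {"xyz": [0, 0, -0.13], "twist": [0, 0, 0]},
])

```text
time: 45.32
tool_pos: [0.6232, -0.0227, 0.0837]
ee_rot: [-1.57, 0.0, 1.509]
wrist_force: [-0.9, 0.1, 0.9]
width: 0.0007
```

```bash
python3 - <<'E'
from lid import *
snap('scene','s12'); snap('wrist','w12');o=robot.get_obs();print(o['time'],o['tool_pos'],o['width'],np.degrees(o['ee_rot']))
for t in('s12','s11'):
    im,_,_=load(t);
im,_,_=load('s12');cv2.imwrite('pics/s12c.png',cv2.resize(im[120:270,180:340,::-1],None,fx=4,fy=4))
E
```

```text
45.4167 [ 0.62431602 -0.02257445  0.08550479] 0.0007804503083857924 [-9.01384847e+01  1.05550046e-02  8.64758741e+01]
```

View pics/s12c.png

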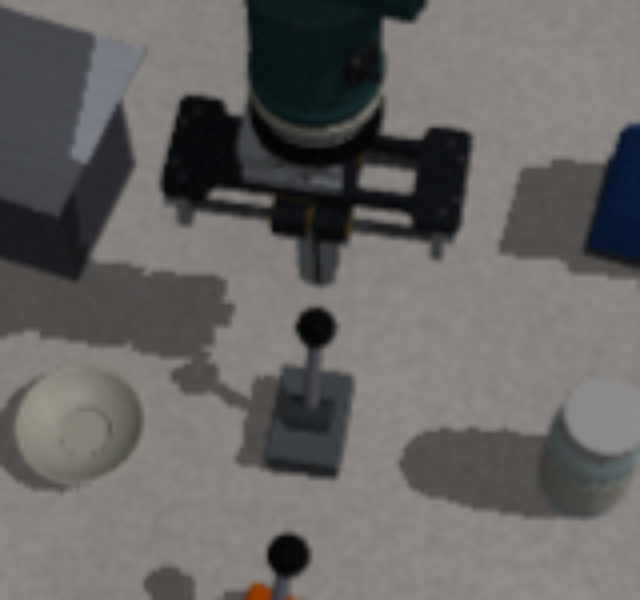

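View pics/w12.png

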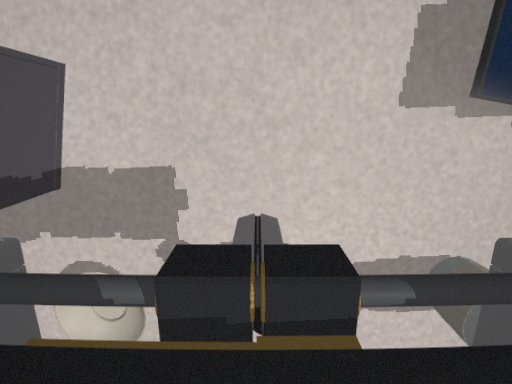

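Emit:
step_arm([
  {"xyz": [0.01, 0, 0], "twist": [0, 0, 0]},
  {"xyz": [0.02, 0, 0], "twist": [0, 0, 0]},
  {"xyz": [0.028, 0, 0], "twist": [0, 0, 0]},
  {"xyz": [0.034, 0, 0], "twist": [0, 0, 0]},
  {"xyz": [0.04, 0, 0], "twist": [0, 0, 0]},
  {"xyz": [0.046, 0, 0], "twist": [0, 0, 0]},
  {"xyz": [0.052, 0, 0], "twist": [0, 0, 0]},
  {"xyz": [0.058, 0, 0], "twist": [0, 0, 0]},
  {"xyz": [0.064, 0, 0], "twist": [0, 0, 0]},
  {"xyz": [0.07, 0, 0], "twist": [0, 0, 0]},
])

```text
time: 46.25
tool_pos: [0.6941, -0.0223, 0.0838]
ee_rot: [-1.571, 0.0, 1.51]
wrist_force: [-1.1, -0.1, 0.9]
width: 0.0011
```

Emit:
step_arm([
  {"xyz": [0.006, 0, 0], "twist": [0, 0, 0]},
  {"xyz": [0.012, 0, 0], "twist": [0, 0, 0]},
  {"xyz": [0.018, 0, 0], "twist": [0, 0, 0]},
  {"xyz": [0.022, 0, 0], "twist": [0, 0, 0]},
  {"xyz": [0.026, 0, 0], "twist": [0, 0, 0]},
  {"xyz": [0.028, 0, 0], "twist": [0, 0, 0]},
])

```text
time: 46.75
tool_pos: [0.7192, -0.0222, 0.0833]
ee_rot: [-1.563, 0.0, 1.509]
wrist_force: [-9.2, -0.7, 3.0]
width: 0.0005
```

Emit:
step_arm([
  {"xyz": [0.002, 0, 0], "twist": [0, 0, 0]},
  {"xyz": [0.005, 0, 0], "twist": [0, 0, 0]},
  {"xyz": [0.008, 0, 0], "twist": [0, 0, 0]},
  {"xyz": [0.01, 0, 0], "twist": [0, 0, 0]},
  {"xyz": [0.01, 0, 0], "twist": [0, 0, 0]},
])

```text
time: 47.17
tool_pos: [0.72, -0.0222, 0.0833]
ee_rot: [-1.541, 0.002, 1.509]
wrist_force: [-29.6, -0.4, 11.8]
width: 0.0002
```

```bash
python3 - <<'E'
from lid import *
snap('scene','s13');o=robot.get_obs();print(o['time'],o['tool_pos'],o['wrist_force'])
im,_,_=load('s13');cv2.imwrite('pics/s13c.png',cv2.resize(im[120:270,180:340,::-1],None,fx=4,fy=4))
E
```

```text
47.2167 [ 0.72000766 -0.02219701  0.08330081] [-29.93872981  -1.34395045  11.19008518]
```

View pics/s13c.png

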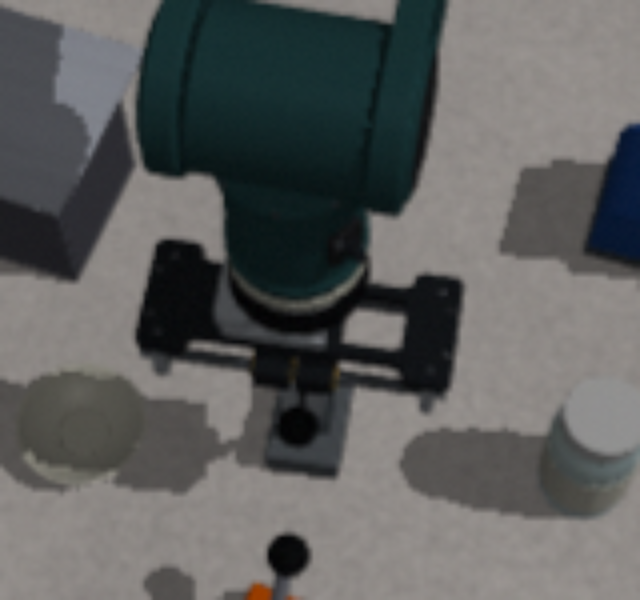

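Emit:
step_arm([
  {"xyz": [-0.01, 0, 0], "twist": [0, 0, 0]},
  {"xyz": [-0.025, 0, 0], "twist": [0, 0, 0]},
  {"xyz": [-0.05, 0, 0.01], "twist": [0, 0, 0]},
  {"xyz": [-0.075, 0, 0.04], "twist": [0, 0, 0]},
  {"xyz": [-0.1, 0, 0.08], "twist": [0, 0, 0]},
  {"xyz": [-0.13, 0, 0.12], "twist": [0, 0, 0]},
  {"xyz": [-0.16, 0, 0.16], "twist": [0, 0, 0]},
  {"xyz": [-0.19, 0, 0.2], "twist": [0, 0, 0]},
  {"xyz": [-0.22, 0, 0.22], "twist": [0, 0, 0]},
  {"xyz": [-0.25, 0, 0.22], "twist": [0, 0, 0]},
  {"xyz": [-0.28, 0, 0.22], "twist": [0, 0, 0]},
  {"xyz": [-0.28, 0, 0.22], "twist": [0, 0, 0]},
])

```text
time: 48.22
tool_pos: [0.4476, -0.0217, 0.3081]
ee_rot: [-1.577, 0.001, 1.509]
wrist_force: [0.4, 0.6, 0.3]
width: 0.0007
```

```bash
python3 - <<'E'
from lid import *
for n,t in(('scene','s14'),('top','t14')): snap(n,t)
o=robot.get_obs();print(o['time'],o['tool_pos'],o['wrist_force'])
for t in('t14','s14'):
    im,d,ci=load(t);P=cloud(ci,d)
    R=(P[...,0]>.58)&(P[...,0]<.79)&(P[...,1]>-.07)&(P[...,1]<.06)&(P[...,2]<.14)
    Q=P[R]; k=Q[Q[:,2]>.085]; b=Q[(Q[:,2]>.02)&(Q[:,2]<.03)]
    c=(k.min(0)+k.max(0))/2; bc=rect(b)[0]; zt=k[:,2].max()-.011-.002
    print(t,'ball',c.round(4),k[:,2].max(),'base',bc,'lean',np.arctan2(c[0]-bc[0],zt-.022))
    lid(t); plates(t)
im,d,ci=load('t11');
E
```

```text
48.3167 [ 0.45143991 -0.0220503   0.30565534] [ 0.24067246  0.71317936 -0.90741532]
t14 ball [ 0.7388 -0.0249  0.0994] 0.1075306169996908 base [ 0.7011239 -0.0229478] lean 0.47895663793568083
t14 knob [ 0.5273 -0.29    0.164 ] [0.0285 0.0293 0.    ]
t14 lid (array([ 0.5259364 , -0.29139963]), [141.67532348632812, 244.2051239013672], np.float32(-14.905801)) 0.13045117571514253
t14 158 [107. 233.] [0.5472 0.3705] [ 9.5 81.2] rackxy -0.0022 0.078 z 0.119
t14 145 [128. 236.] [0.5375 0.3189] [10.2 80.7] rackxy -0.0008 0.0255 z 0.119
t14 144 [149. 241.] [0.5269 0.2669] [ 9.1 80.8] rackxy -0.0004 -0.0276 z 0.1194
t14 132 [169. 245.] [0.5159 0.2171] [ 9.3 80.4] rackxy -0.0006 -0.0786 z 0.1198
s14 ball [ 0.7454 -0.0212  0.0962] 0.10575703307444684 base [ 0.70606799 -0.01898189] lean 0.5076318168545264
s14 knob [ 0.5308 -0.2866  0.164 ] [0.0331 0.0308 0.    ]
s14 lid (array([ 0.53078833, -0.28715662]), [141.55259704589844, 244.9925079345703], np.float32(-14.661058)) 0.12841935552776546
s14 87 [353. 154.] [0.5182 0.2207] [ 8. 81.] rackxy 0.0008 -0.0745 z 0.1185
s14 93 [372. 159.] [0.5298 0.2708] [ 8.1 80. ] rackxy 0.0017 -0.0232 z 0.1186
s14 97 [391. 164.] [0.5414 0.32  ] [ 8.2 80.5] rackxy 0.0027 0.0273 z 0.1186
s14 108 [410. 169.] [0.55   0.3721] [ 9.4 81.4] rackxy 0.0002 0.0802 z 0.1182
```

View pics/s14.png

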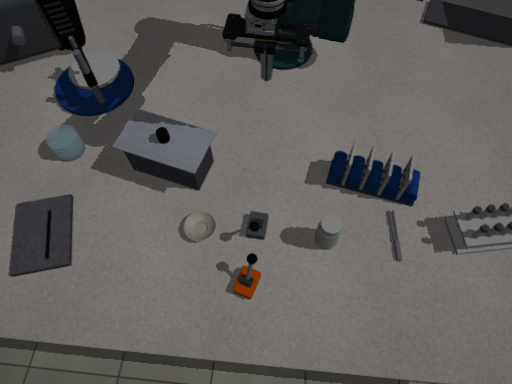

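View pics/t14.png

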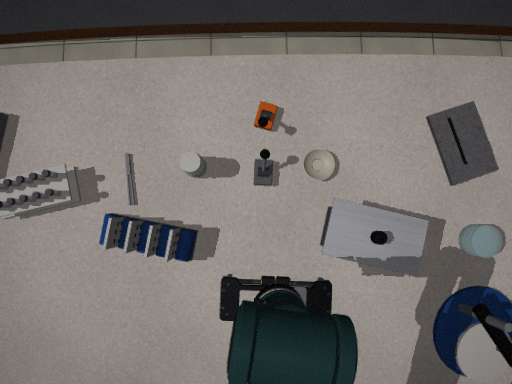

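```bash
python3 - <<'E'
from lid import *
from scipy.optimize import least_squares
def ball(t):
    im,d,ci=load(t);P=cloud(ci,d)
    R=(P[...,0]>.58)&(P[...,0]<.79)&(P[...,1]>-.07)&(P[...,1]<.06)&(P[...,2]<.14)&(P[...,2]>.085)&(im.max(2)<60)
    Q=P[R]; r=least_squares(lambda c:np.linalg.norm(Q-c,axis=1)-.011,Q.mean(0)-[0,0,.006],loss='soft_l1',f_scale=.001)
    return r.x,len(Q)
for a,b in(('t11','t14'),('s11','s14')):
    A,n=ball(a);B,m=ball(b); print(A.round(4),n,B.round(4),m)
    ch=np.linalg.norm(B-A); D=B-A
    # slope of chord gives mean lean; dz/dx = -tan(mid)
    mid=np.arctan2(-D[2],np.hypot(D[0],D[1]))
    print('chord',ch,'mid',mid)
    for L in(.07,.075,.08): print(L,2*np.arcsin(ch/2/L))
E
```

```text
[ 0.6724 -0.0205  0.0995] 79 [ 0.7398 -0.0253  0.0955] 73
chord 0.06768909513363584 mid 0.058761859800555816
0.07 1.009282720059277
0.075 0.9363549625344155
0.08 0.8736325805126205
[ 0.677  -0.0175  0.0978] 74 [ 0.7442 -0.0216  0.0936] 84
chord 0.06737898537111427 mid 0.062038682993115
0.07 1.0042252425471405
0.075 0.9317242839974501
0.08 0.8693566421088055
```

Emit:
step_arm([
  {"xyz": [0.03, -0.001, 0], "twist": [0, 0, 0]},
  {"xyz": [0.06, -0.001, 0], "twist": [0, 0, 0]},
  {"xyz": [0.09, -0.002, -0.02], "twist": [0, 0, 0]},
  {"xyz": [0.12, -0.002, -0.05], "twist": [0, 0, 0]},
  {"xyz": [0.15, -0.002, -0.08], "twist": [0, 0, 0]},
  {"xyz": [0.17, -0.002, -0.11], "twist": [0, 0, 0]},
  {"xyz": [0.19, -0.002, -0.14], "twist": [0, 0, 0]},
  {"xyz": [0.2, -0.002, -0.17], "twist": [0, 0, 0]},
  {"xyz": [0.21, -0.002, -0.195], "twist": [0, 0, 0]},
  {"xyz": [0.22, -0.002, -0.21], "twist": [0, 0, 0]},
  {"xyz": [0.23, -0.002, -0.212], "twist": [0, 0, 0]},
  {"xyz": [0.24, -0.002, -0.212], "twist": [0, 0, 0]},
])

```text
time: 49.32
tool_pos: [0.6916, -0.0238, 0.0864]
ee_rot: [-1.564, -0.001, 1.51]
wrist_force: [0.1, 0.4, 0.1]
width: 0.0008
```

Emit:
step_arm([
  {"xyz": [0.01, 0, 0], "twist": [0, 0, 0]},
  {"xyz": [0.02, 0, 0], "twist": [0, 0, 0]},
  {"xyz": [0.026, 0, 0], "twist": [0, 0, 0]},
  {"xyz": [0.03, 0, 0], "twist": [0, 0, 0]},
  {"xyz": [0.034, 0, 0], "twist": [0, 0, 0]},
  {"xyz": [0.037, 0, 0], "twist": [0, 0, 0]},
  {"xyz": [0.04, 0, 0], "twist": [0, 0, 0]},
])

```text
time: 49.9
tool_pos: [0.7204, -0.0239, 0.0891]
ee_rot: [-1.539, 0.001, 1.509]
wrist_force: [-32.5, -0.0, 12.2]
width: 0.0004
```

Emit:
step_arm([
  {"xyz": [0.002, 0, 0], "twist": [0, 0, 0]},
  {"xyz": [0.004, 0, 0], "twist": [0, 0, 0]},
  {"xyz": [0.004, 0, 0], "twist": [0, 0, 0]},
  {"xyz": [0.004, 0, 0], "twist": [0, 0, 0]},
])

```text
time: 50.23
tool_pos: [0.7205, -0.0239, 0.0892]
ee_rot: [-1.531, 0.001, 1.509]
wrist_force: [-37.2, 0.7, 14.5]
width: 0.0004
```

Emit:
step_arm([
  {"xyz": [-0.01, 0, 0], "twist": [0, 0, 0]},
  {"xyz": [-0.025, 0, 0], "twist": [0, 0, 0]},
  {"xyz": [-0.05, 0, 0.01], "twist": [0, 0, 0]},
  {"xyz": [-0.075, 0, 0.04], "twist": [0, 0, 0]},
  {"xyz": [-0.1, 0, 0.08], "twist": [0, 0, 0]},
  {"xyz": [-0.13, 0, 0.12], "twist": [0, 0, 0]},
  {"xyz": [-0.16, 0, 0.16], "twist": [0, 0, 0]},
  {"xyz": [-0.19, 0, 0.2], "twist": [0, 0, 0]},
  {"xyz": [-0.22, 0, 0.22], "twist": [0, 0, 0]},
  {"xyz": [-0.25, 0, 0.22], "twist": [0, 0, 0]},
  {"xyz": [-0.28, 0, 0.22], "twist": [0, 0, 0]},
  {"xyz": [-0.28, 0, 0.22], "twist": [0, 0, 0]},
])

```text
time: 51.23
tool_pos: [0.4517, -0.0238, 0.3151]
ee_rot: [-1.575, 0.001, 1.509]
wrist_force: [0.9, -0.1, 0.0]
width: 0.0004
```

```bash
python3 - <<'E'
from lid import *
from scipy.optimize import least_squares
for n,t in(('scene','s15'),('top','t15')): snap(n,t)
o=robot.get_obs();print(o['time'],o['tool_pos'],o['wrist_force'])
for t in('t15','s15'):
    im,d,ci=load(t);P=cloud(ci,d)
    R=(P[...,0]>.58)&(P[...,0]<.79)&(P[...,1]>-.07)&(P[...,1]<.06)&(P[...,2]<.14)&(P[...,2]>.085)&(im.max(2)<60)
    Q=P[R]; r=least_squares(lambda c:np.linalg.norm(Q-c,axis=1)-.011,Q.mean(0)-[0,0,.006],loss='soft_l1',f_scale=.001)
    print(t,r.x.round(4)); lid(t); plates(t)
# bystander shift check: image diff t2 vs t15 around jar,dish,forceps
a=load('t11')[0].astype(int);b=load('t15')[0].astype(int);a0=load('top0')[0].astype(int)
for nm,(u0,u1,v0,v1) in dict(jar=(175,212,145,180),dish=(300,342,145,185),forceps=(118,142,148,210)).items(): print(nm,abs(b-a0)[v0:v1,u0:u1].mean())
E
```

```text
51.3333 [ 0.45558216 -0.02414527  0.3127322 ] [-0.10081204 -0.46404182 -0.41120703]
t15 [ 0.7397 -0.0251  0.0955]
t15 knob [ 0.5071 -0.2558  0.164 ] [0.0284 0.0291 0.    ]
t15 lid (array([ 0.50590048, -0.25736432]), [141.16236877441406, 246.22181701660156], np.float32(-15.1956215)) 0.13044906496545702
t15 161 [108. 233.] [0.5474 0.3706] [ 9.7 81. ] rackxy -0.002 0.0781 z 0.119
t15 142 [128. 236.] [0.5378 0.3192] [ 9.9 79.9] rackxy -0.0006 0.0258 z 0.1192
t15 145 [149. 241.] [0.5268 0.267 ] [ 9.8 81. ] rackxy -0.0004 -0.0275 z 0.1198
t15 132 [169. 245.] [0.516  0.2171] [ 9.2 80.1] rackxy -0.0005 -0.0786 z 0.1195
s15 [ 0.7448 -0.0218  0.0939]
s15 knob [ 0.5125 -0.2521  0.164 ] [0.0362 0.0322 0.    ]
s15 lid (array([ 0.51117682, -0.25290659]), [142.38424682617188, 245.46157836914062], np.float32(-14.903578)) 0.12843232556526796
s15 85 [353. 154.] [0.5175 0.221 ] [ 8.1 83.5] rackxy 0.0001 -0.0745 z 0.119
s15 95 [371. 159.] [0.53   0.2706] [ 8.2 81.5] rackxy 0.0019 -0.0233 z 0.1181
s15 100 [390. 164.] [0.541  0.3201] [ 8.4 80. ] rackxy 0.0023 0.0274 z 0.1185
s15 113 [410. 169.] [0.5514 0.3717] [ 9.5 80.2] rackxy 0.0017 0.08 z 0.1179
jar 12.36061776061776
dish 12.65436507936508
forceps 12.122535842293907
```

Emit:
step_arm([
  {"xyz": [0.007, -0.03, 0], "twist": [0, 0, -2]},
  {"xyz": [0.015, -0.065, 0], "twist": [0, 0, -4]},
  {"xyz": [0.022, -0.1, 0], "twist": [0, 0, -6]},
  {"xyz": [0.03, -0.135, 0], "twist": [0, 0, -8]},
  {"xyz": [0.038, -0.17, 0], "twist": [0, 0, -10]},
  {"xyz": [0.045, -0.2, 0], "twist": [0, 0, -11]},
  {"xyz": [0.051, -0.222, 0], "twist": [0, 0, -11]},
  {"xyz": [0.051, -0.231, 0], "twist": [0, 0, -11]},
  {"xyz": [0.051, -0.231, 0], "twist": [0, 0, -11]},
  {"xyz": [0.051, -0.231, 0], "twist": [0, 0, -11]},
], fingers=0)

```text
time: 52.17
tool_pos: [0.5071, -0.255, 0.3107]
ee_rot: [-1.569, -0.002, 1.318]
wrist_force: [-0.0, 1.0, -0.4]
width: 0.0635
```

```bash
python3 - <<'E'
from lid import *
snap('wrist','w16');o=robot.get_obs();print(o['time'],o['tool_pos'],np.degrees(o['ee_rot']),o['width'])
lid('w16')
E
```

```text
52.2167 [ 0.5070047  -0.25429545  0.31142875] [-8.99418327e+01 -6.49726975e-02  7.55536929e+01] 0.06792218144515738
w16 knob [ 0.5066 -0.2558  0.164 ] [0.0312 0.0296 0.    ]
w16 lid (array([ 0.50700961, -0.25624988]), [140.04139709472656, 243.74058532714844], np.float32(-14.682495)) 0.13073043088224529
```

View pics/w16.png

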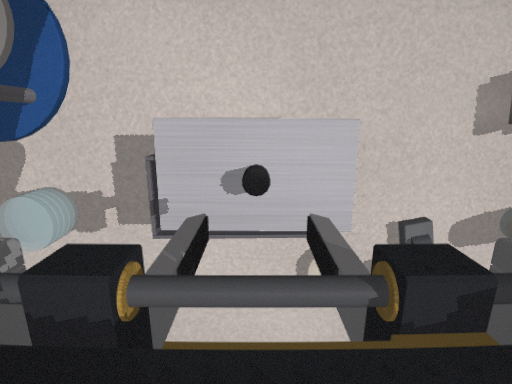

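Emit:
step_arm([
  {"xyz": [0, -0.001, -0.03], "twist": [0, 0, 0]},
  {"xyz": [0, -0.001, -0.06], "twist": [0, 0, 0]},
  {"xyz": [0, -0.001, -0.09], "twist": [0, 0, 0]},
  {"xyz": [0, -0.001, -0.115], "twist": [0, 0, 0]},
  {"xyz": [0, -0.001, -0.135], "twist": [0, 0, 0]},
  {"xyz": [0, -0.001, -0.15], "twist": [0, 0, 0]},
  {"xyz": [0, -0.001, -0.16], "twist": [0, 0, 0]},
  {"xyz": [0, -0.001, -0.166], "twist": [0, 0, 0]},
  {"xyz": [0, -0.001, -0.167], "twist": [0, 0, 0]},
  {"xyz": [0, -0.001, -0.167], "twist": [0, 0, 0]},
])

```text
time: 53.05
tool_pos: [0.507, -0.2558, 0.1458]
ee_rot: [-1.572, 0.0, 1.318]
wrist_force: [0.2, -0.1, -0.5]
width: 0.094
```

Emit:
step_arm([
  {"xyz": [0, 0, 0], "twist": [0, 0, 0]},
  {"xyz": [0, 0, 0], "twist": [0, 0, 0]},
  {"xyz": [0, 0, 0], "twist": [0, 0, 0]},
  {"xyz": [0, 0, 0], "twist": [0, 0, 0]},
  {"xyz": [0, 0, 0], "twist": [0, 0, 0]},
  {"xyz": [0, 0, 0], "twist": [0, 0, 0]},
  {"xyz": [0, 0, 0], "twist": [0, 0, 0]},
  {"xyz": [0, 0, 0], "twist": [0, 0, 0]},
  {"xyz": [0, 0, 0], "twist": [0, 0, 0]},
  {"xyz": [0, 0, 0], "twist": [0, 0, 0]},
  {"xyz": [0, 0, 0], "twist": [0, 0, 0]},
  {"xyz": [0, 0, 0], "twist": [0, 0, 0]},
], fingers=255)

```text
time: 54.05
tool_pos: [0.5065, -0.2562, 0.1449]
ee_rot: [-1.571, -0.0, 1.318]
wrist_force: [-0.6, -0.7, -0.7]
width: 0.0312
```

Emit:
step_arm([
  {"xyz": [0, 0, 0.005], "twist": [0, 0, 0]},
  {"xyz": [0, 0, 0.015], "twist": [0, 0, 0]},
  {"xyz": [0, 0, 0.02], "twist": [0, 0, 0]},
  {"xyz": [0.005, -0.01, 0.02], "twist": [0, 0, 0]},
  {"xyz": [0.012, -0.02, 0.02], "twist": [0, 0, 0]},
  {"xyz": [0.018, -0.03, 0.02], "twist": [0, 0, 0]},
  {"xyz": [0.0205, -0.035, 0.02], "twist": [0, 0, 0.5]},
  {"xyz": [0.0205, -0.035, 0.02], "twist": [0, 0, 0.5]},
  {"xyz": [0.0205, -0.035, 0.012], "twist": [0, 0, 0.5]},
  {"xyz": [0.0205, -0.035, 0.006], "twist": [0, 0, 0.5]},
  {"xyz": [0.0205, -0.035, 0.002], "twist": [0, 0, 0.5]},
  {"xyz": [0.0205, -0.035, 0], "twist": [0, 0, 0.5]},
])

```text
time: 55.05
tool_pos: [0.5263, -0.2904, 0.1446]
ee_rot: [-1.569, -0.001, 1.327]
wrist_force: [-2.5, 0.5, 5.4]
width: 0.0312
```

Emit:
step_arm([
  {"xyz": [0, 0, -0.0005], "twist": [0, 0, 0]},
  {"xyz": [0, 0, -0.0005], "twist": [0, 0, 0]},
  {"xyz": [0, 0, -0.0005], "twist": [0, 0, 0]},
])

```text
time: 55.3
tool_pos: [0.527, -0.2908, 0.1447]
ee_rot: [-1.571, -0.0, 1.327]
wrist_force: [-1.3, 0.9, -2.0]
width: 0.0315
```

Emit:
step_arm([
  {"xyz": [0, 0, 0], "twist": [0, 0, 0]},
  {"xyz": [0, 0, 0], "twist": [0, 0, 0]},
  {"xyz": [0, 0, 0], "twist": [0, 0, 0]},
  {"xyz": [0, 0, 0], "twist": [0, 0, 0]},
  {"xyz": [0, 0, 0], "twist": [0, 0, 0]},
  {"xyz": [0, 0, 0], "twist": [0, 0, 0]},
  {"xyz": [0, 0, 0.01], "twist": [0, 0, 0]},
  {"xyz": [0, 0, 0.04], "twist": [0, 0, 0]},
  {"xyz": [0, 0, 0.08], "twist": [0, 0, 0]},
  {"xyz": [0, 0, 0.12], "twist": [0, 0, 0]},
  {"xyz": [0, 0, 0.15], "twist": [0, 0, 0]},
  {"xyz": [0, 0, 0.15], "twist": [0, 0, 0]},
], fingers=0)

```text
time: 56.3
tool_pos: [0.529, -0.2925, 0.3048]
ee_rot: [-1.586, 0.006, 1.326]
wrist_force: [0.5, 0.7, 0.8]
width: 0.0934
```

```bash
python3 - <<'E'
from lid import *
o=robot.get_obs();print(o['time'],o['tool_pos'],o['width'],o['wrist_force'])
snap('wrist','w17');snap('top','t17');snap('scene','s17')
for t in('w17','t17','s17'): lid(t)
plates('t17')
E
```

```text
56.3 [ 0.52897439 -0.2924878   0.30483104] 0.0933962728257127 [0.54785605 0.70308139 0.77466897]
w17 knob [ 0.5271 -0.2904  0.164 ] [0.0314 0.03   0.    ]
w17 lid (array([ 0.52793182, -0.29040823]), [140.05653381347656, 244.37741088867188], np.float32(-14.150191)) 0.13073611577417266
t17 knob [ 0.5263 -0.2826  0.164 ] [0.0261 0.0144 0.    ]
t17 lid (array([ 0.5267818 , -0.29107727]), [142.06436157226562, 243.5366973876953], np.float32(-14.165957)) 0.1304748857131945
s17 knob [ 0.5334 -0.2863  0.164 ] [0.0328 0.0315 0.    ]
s17 lid (array([ 0.53142773, -0.28724692]), [141.79373168945312, 245.70033264160156], np.float32(-14.369818)) 0.128423283508029
t17 162 [108. 233.] [0.5475 0.3706] [ 9.8 81.1] rackxy -0.0019 0.0781 z 0.1191
t17 145 [128. 236.] [0.5377 0.3193] [10.  80.4] rackxy -0.0007 0.026 z 0.1192
t17 144 [148. 241.] [0.5267 0.2669] [ 9.6 81.1] rackxy -0.0005 -0.0276 z 0.1194
t17 132 [169. 245.] [0.5161 0.2172] [ 9.6 79.8] rackxy -0.0005 -0.0784 z 0.12
```

View pics/s17.png

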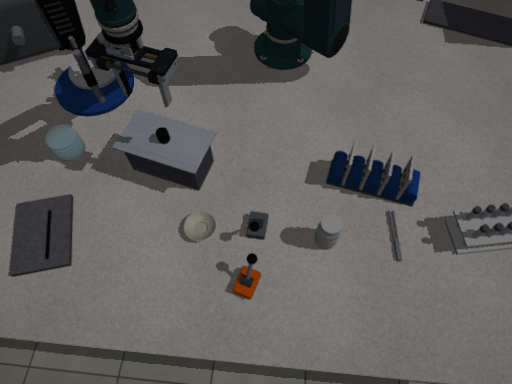

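```bash
python3 -c "
from bench import robot
print(robot.close_job())"
```

```text
the job is handed in; nothing more can be done
None
```

I finished the job and handed it in at about 56 s: the lid went to the bench, all four plates went into the rack, the lid went back on, then I threw the switch.

**Lid knocked aside:** after I threw the switch, the lid was knocked about 40 mm off the box. I gripped it again and put it back, so setting the lid was in fact my last move, not the switch.

**Last checks:**
- **Plates:** one in each of the four rack slots, within 2 mm of the middle of the rack's width. Their top edges measured about 0.119–0.120 m, which matches standing on the slot floor.
- **Lid:** about 1 mm from the box centre by the wrist and top cameras, turned to within 0.2° of the box and level at rim height.
- **Gripper:** open and well clear of everything.
- **Jar, dish and forceps:** I saw no movement in the final scene picture, but I did not measure their positions. A rough picture difference against the start frame was not conclusive.

**Where readings disagreed:**
- **Scene camera:** it read 4–5 mm away from the other two cameras throughout, from the first frame on. I took that as its calibration error.
- **Switch angle:** the cameras put the lever's swing at about 0.85–0.95 rad, not 1.0. It stalled at the same spot in two separate pushes, up to 37 N, so I took that as its end stop. The margin over the 0.8 rad limit is therefore less certain than the other checks.

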